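# Put the beadwork away: compartments into the bead box, lock bar shut, sorting trays piled

### The job

Put the beadwork away. Slide the lock bar of the bead box fully open, slide every loose bead compartment fully home, beads first, each in a bay of its own, and then slide the lock bar fully shut again; also pile all the aluminium sorting trays squarely on the dark wood stand, flush with its edges and lengthwise along it. Leave the thimble dish where it stands.

Things in the scene. Friction and masses are not known exactly. Their poses are not given: they have to be found in the camera images.
- rack: bead box, fixed: light wood base 150 (x) x 206 (y) mm, three bays side by side. Origin: centre of its underside; +x points from its open front to its back: compartments slide in along +x. 10 mm walls between bays, from x = -57 to 65 mm, 26 mm high. Clear roof over x = 5 to 65 mm, its top 31 mm high, then the back wall, 32 mm high, inner face at x = 65 mm
- bay1 (a point): right-hand (-y) bay of the bead box: this point is on the bay's floor, 10 mm above the table, where the centre of the underside of a compartment lies when fully home (box frame x = 5 mm, y = -64 mm). Axes as the box. The bay is 54 mm wide. The roof starts right at this x: it covers the half of the bay behind this point (clear height 16 mm); the half in front is open above
- bay2 (a point): middle bay of the bead box: this point is on the bay's floor, 10 mm above the table, where the centre of the underside of a compartment lies when fully home (box frame x = 5 mm, y = 0 mm). Axes as the box. The bay is 54 mm wide. The roof starts right at this x: it covers the half of the bay behind this point (clear height 16 mm); the half in front is open above
- bay3 (a point): left-hand (+y) bay of the bead box: this point is on the bay's floor, 10 mm above the table, where the centre of the underside of a compartment lies when fully home (box frame x = 5 mm, y = 64 mm). Axes as the box. The bay is 54 mm wide. The roof starts right at this x: it covers the half of the bay behind this point (clear height 16 mm); the half in front is open above
- lock_bar (a joint): aluminium bar along the box's front, sliding in y: 0 = locked, 0.033 m = fully open (to box +y). It has three pins, 6 mm wide, 25 mm high, at box x = -68 to -60 mm: in the middle of each bay's mouth when locked, in line with the walls when open. Else it lies under 9 mm. 2 N friction, stays where left. Locks only if compartments are home (fronts 5 mm behind pins)
- lock_tab (a point): centre of the top of the lock bar's black upright grip tab, 12 mm (box x) x 24 mm (box y), from 9 to 49 mm above the table, beside the box's +y end: box frame x = -64 mm, y = 122 mm + joint value. Axes as the box. Pinch it across its 12 mm thickness and slide it along y
- compartment1: cream bead compartment, flat slab 120 (x) x 50 (y) x 12 mm, about 0.1 kg, with an upright grip fin 28 (x) x 12 (y) mm centred at x = -22 mm, y = 0, from 12 to 40 mm above the underside. Origin: centre of the underside, z up; +x is the half with the beads, which enters the box first. All alike, any fits any bay; may be absent
- compartment2: cream bead compartment, flat slab 120 (x) x 50 (y) x 12 mm, about 0.1 kg, with an upright grip fin 28 (x) x 12 (y) mm centred at x = -22 mm, y = 0, from 12 to 40 mm above the underside. Origin: centre of the underside, z up; +x is the half with the beads, which enters the box first. All alike, any fits any bay; may be absent
- compartment3: cream bead compartment, flat slab 120 (x) x 50 (y) x 12 mm, about 0.1 kg, with an upright grip fin 28 (x) x 12 (y) mm centred at x = -22 mm, y = 0, from 12 to 40 mm above the underside. Origin: centre of the underside, z up; +x is the half with the beads, which enters the box first. All alike, any fits any bay; may be absent
- tray1: plain aluminium sorting tray, flat block 90 (x) x 60 (y) x 14 mm with a sunk top and full rim; trays stack flat without nesting, 14 mm each. Origin: centre of its underside, z up. Gripped across its 60 mm width. About 0.12 kg; may be absent
- tray2: plain aluminium sorting tray, flat block 90 (x) x 60 (y) x 14 mm with a sunk top and full rim; trays stack flat without nesting, 14 mm each. Origin: centre of its underside, z up. Gripped across its 60 mm width. About 0.12 kg; may be absent
- tray3: plain aluminium sorting tray, flat block 90 (x) x 60 (y) x 14 mm with a sunk top and full rim; trays stack flat without nesting, 14 mm each. Origin: centre of its underside, z up. Gripped across its 60 mm width. About 0.12 kg; may be absent
- stand: dark wood block fixed to the table, 90 (x) x 60 (y) x 20 mm high, on which the sorting trays are piled; origin: centre of its underside, x along its length
- dish: bystander: white ceramic dish 80 mm across, 10 mm high, with a brass thimble 22 mm high standing on it; origin: centre of its underside
Things that resemble listed ones, but are neither listed nor needed, are in the scene too. What is shaped like the tray3 but orange or turquoise is not meant. Leave any blue or yellow look-alike of the compartment3 alone.

How it is judged:
On the way, in this order (a step that is already met when the one before it is completed fails the run):
1. the lock bar is slid fully open (joint above 27 mm) (value of joint lock_bar above 0.027 m), for 0.2 s.
2. every compartment present is home in a bay, within 6 mm of the back wall (x of compartment1 in the frame of rack between -0.001 and 0.015 m and y of compartment1 in the frame of rack between -0.07 and 0.07 m and z of compartment1 in the frame of rack between 0.006 and 0.0145 m and angle between the x axis of each of compartment1, compartment2, compartment3 and the x axis of rack, either way round below 0.09 rad and angle between each of compartment1, compartment2, compartment3's own z axis and vertical below 0.1 rad and x of compartment2 in the frame of rack between -0.001 and 0.015 m and y of compartment2 in the frame of rack between -0.07 and 0.07 m and z of compartment2 in the frame of rack between 0.006 and 0.0145 m and x of compartment3 in the frame of rack between -0.001 and 0.015 m and y of compartment3 in the frame of rack between -0.07 and 0.07 m and z of compartment3 in the frame of rack between 0.006 and 0.0145 m), for 0.2 s.
At the end, for the whole second after the job is handed in: Lock bar within 7 mm of its locked end; every compartment in a bay, beads inward, within 6 mm of the back wall; every tray level in the pile, centred within 8 mm over the stand and lined up with it within 8 degrees; all at rest (all of step 2 and value of joint lock_bar below 0.007 m and linear speed of each of compartment1, compartment2, compartment3, tray1, tray2, tray3 below 0.02 m/s and horizontal distance between each of tray1, tray2, tray3 and stand below 0.008 m and angle between the x axis of each of tray1, tray2, tray3 and the x axis of stand, either way round below 0.14 rad and z of tray1 in the frame of stand between 0.015 and 0.053 m and angle between each of tray1, tray2, tray3's own z axis and vertical below 0.08 rad and z of tray2 in the frame of stand between 0.015 and 0.053 m and z of tray3 in the frame of stand between 0.015 and 0.053 m); the robot touches nothing.
It fails at once if the thimble dish is shoved more than 60 mm away or tipped (distance of dish from where it was at the start of the episode above 0.06 m or angle between dish's own z axis and vertical above 0.6 rad).
Of compartment1, compartment2, compartment3 only 2 to 3 are there at a start; the rules pass over those that are not, and their reading is None.
Of tray1, tray2, tray3 only 2 to 3 are there at a start; the rules pass over those that are not, and their reading is None.
At some moment in a run one of compartment1, compartment2, compartment3 may be knocked a few centimetres aside while the robot is not near it.
Once in a run the grip may slacken for a moment while it holds something.
It also fails if it takes over 210 s, if anything falls off the work surface, if the arm or the gripper's body presses on something with over 40 N, if the wrist force passes 120 N, or if a joint passes its speed limit or range.

### The arm

A 7-joint arm with a two-finger parallel gripper is mounted at the origin on the work surface. World frame = base frame: x ahead of the robot, y to its left, z up, the work surface at z = 0. Lengths are in m, angles in rad, forces in N, time in s.
With the tool pointing down it reaches from about 0.425 to 0.875 m from the base axis. Payload 4.7 kg.
Tool frame: the origin (TCP) lies midway between the tips of the shut fingers; the grasp point (between the pads) lies 19 mm behind it; z points along the fingers, y is the line along which they close (so a half turn about z gives the same grasp; the last joint's range is limited). The gripper opens to 87 mm and grips with 3 to 60 N. Pads are 19 mm wide; open, the fingers measure 117 mm over their backs; the gripper's body (75 mm by 190 mm) begins 51 mm behind the grasp point.
Start: joints at [-1.174, 0.321, -0.07, 1.45, 0.023, 1.371, -0.057], TCP at [0.243, 0.603, 0.223] pointing down, gripper open.
Joint ranges: [-2.86, 2.86], [-0.3, 2.09], [-1.38, 1.24], [0.06, 2.45], [-1.56, 4.7], [0.09, 2.05], [-2.69, 2.69]. Speed limits (rad/s): [2.57, 2.57, 3.14, 3.14, 3.14, 3.14, 3.14].

### API

Orientations are given as a unit quaternion [w, x, y, z].
In Python, from station import ctrl, imaging gives the robot as it stands. The module is installed in compiled form; this text tells all that it offers.
- The arm moves only by the tool carry_out, never from a script. Its argument "increments" is a list of rows, each an object of numbers: "dx", "dy", "dz": the shift along the tool's x, y, z in mm; "roll": the turn about the tool's z in rad; "claw": the finger opening in mm, from 0 to 87. A call has 1 to 10 rows; each row is the pose to reach, as a shift and turn from the pose commanded when the call began, along the tool's axes at that moment; what a row does not reach only later rows make up. A row lasts 1/8 s, in which the tool goes at most 62.5 mm and 10.7 degrees, less where a joint would pass 70% of its speed; a pose out of reach is approached as far as the arm can. A call with a gripper value outside its range is refused whole. The fingers move at their own pace and stop on an object; the grip force is fixed at half the most. Time passes only in rows, so rows that repeat a pose let the fingers close. It gives the time, the measured TCP pose, the force, the opening and the grip force at its end, in the units of the state.
- ctrl.get_obs(): the state, without advancing time (a new reading comes with each control period).
- imaging.capture(name): name is "side" or "top" or "wrist"; returns a dict with "frame" (480x640x3 uint8, red, green, blue), "fx", "fy", "cx", "cy" (pixels), "dist" ([k1, k2, p1, p2, k3] as OpenCV has them; the pictures are not rectified), "rvec" (rotation vector, rad) and "tvec" (3), from world to camera coordinates, as OpenCV has them; the wrist camera has in their place "tool_from_camera" (4x4, takes a point from camera to tool coordinates, whose origin is the TCP and whose axes are the flange's). Camera axes: x right, y down, z forward; pixel columns grow to the right and rows downward; lengths in m; the calibration is good to about 2 mm. A picture is of the moment at which its call begins: read the wrist's pose just before it. There is no depth.
- ctrl.finish_job(): hands the job in; it is judged then, once.
The state is a dict: "clock": time; "qpos": joint angles; "dq": joint speeds; "joint_efforts": joint torques, N m; "eef_pos": TCP position; "eef_rot": TCP orientation; "contact_force": force on the tool from outside, world axes, zero at the start; "torque": the same for the moment, N m; "finger_gap": finger opening in m; "grasp_force": force on a finger pad.
Only numpy, scipy, OpenCV 4.12 (cv2) and the standard library are available. Lean on these libraries where they do the work, as an engineer would, in place of code of your own. Each camera call takes 0.05 s, during which the arm holds its last target. There are 200 camera calls.

## Working session

There is one attempt and no reset: what is moved stays moved. The work goes in short steps, Python scripts to look and compute and a tool call to move; the robot and the scene stay as the last step left them, time stands still between calls to the robot, and variables do not carry over. Pictures are saved under pics/ and viewed, at most 14 in all, crops included, and the job is handed in when it is done.

Besides the shell and the picture viewer there is one more tool, called after "Emit:" as name(argument=value, ...), one argument or row to a line, values as JSON. carry_out: Moves the arm, as the interface text tells. Its arguments: {"type":"object","properties":{"increments":{"type":"array","items":{"type":"object","properties":{"dx":{"type":"number"},"dy":{"type":"number"},"dz":{"type":"number"},"roll":{"type":"number"},"claw":{"type":"number"}}}}},"required":["increments"]}

```bash
mkdir -p pics
cat > h.py <<'E'
import numpy as np, cv2
from station import ctrl, imaging
from scipy.spatial.transform import Rotation as R
def cap(n):
    o=ctrl.get_obs(); c=imaging.capture(n)
    c['K']=np.array([[c['fx'],0,c['cx']],[0,c['fy'],c['cy']],[0,0,1.]]); c['D']=np.array(c['dist'],float)
    if 'rvec' in c:
        Rw=cv2.Rodrigues(np.array(c['rvec'],float))[0]; t=np.array(c['tvec'],float).ravel()
    else:
        T=np.eye(4); q=o['eef_rot']; T[:3,:3]=R.from_quat([q[1],q[2],q[3],q[0]]).as_matrix(); T[:3,3]=o['eef_pos']
        M=np.linalg.inv(T@np.array(c['tool_from_camera'])); Rw=M[:3,:3]; t=M[:3,3]
    c['R']=Rw; c['t']=t; c['C']=-Rw.T@t
    return c
def rays(c,px):
    p=cv2.undistortPoints(np.array(px,float).reshape(-1,1,2),c['K'],c['D']).reshape(-1,2)
    return np.c_[p,np.ones(len(p))]@c['R']
def onz(c,px,z):
    d=rays(c,px); return c['C']+d*((z-c['C'][2])/d[:,2])[:,None]
def proj(c,P):
    return cv2.projectPoints(np.array(P,float).reshape(-1,3),cv2.Rodrigues(c['R'])[0],c['t'],c['K'],c['D'])[0].reshape(-1,2)
def tri(c1,p1,c2,p2):
    d1=rays(c1,[p1])[0];d2=rays(c2,[p2])[0]
    A=np.c_[d1,-d2]; s=np.linalg.lstsq(A,c2['C']-c1['C'],rcond=None)[0]
    a=c1['C']+s[0]*d1;b=c2['C']+s[1]*d2
    return (a+b)/2,np.linalg.norm(a-b)
def save(c,name): cv2.imwrite('pics/'+name,c['frame'][:,:,::-1])
def st():
    o=ctrl.get_obs(); q=o['eef_rot']; m=R.from_quat([q[1],q[2],q[3],q[0]]).as_matrix()
    print('t',round(o['clock'],2),'pos',np.round(o['eef_pos'],4),'gap',round(o['finger_gap'],4),'gf',np.round(o['grasp_force'],1),'F',np.round(o['contact_force'],1),'yaw x',round(np.arctan2(m[1,0],m[0,0]),4),'q7',round(o['qpos'][6],2)); return o,m
E
python3 - <<'E'
from h import *
import pickle
o,m=st(); print(m.round(3))
for n in ['top','side','wrist']:
    c=cap(n); save(c,n+'0.png'); print(n,c['C'].round(3)); pickle.dump(c,open(n+'0.pkl','wb'))
E
```

```text
t 0.0 pos [0.2426 0.6024 0.2215] gap 0.0871 gf 0.0 F [-0.1  0.1 -0.5] yaw x 2.7588 q7 -0.06
[[-0.928  0.374 -0.001]
 [ 0.374  0.928 -0.002]
 [-0.    -0.002 -1.   ]]
top [0.418 0.021 1.152]
side [ 0.147 -0.764  0.533]
wrist [0.176 0.628 0.383]
```

View pics/top0.png

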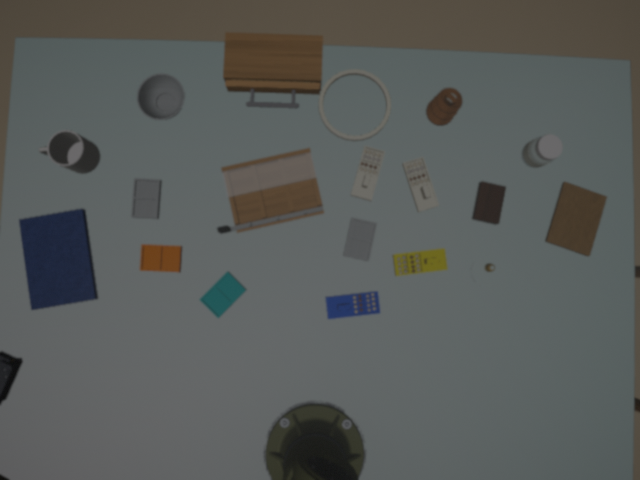

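View pics/side0.png

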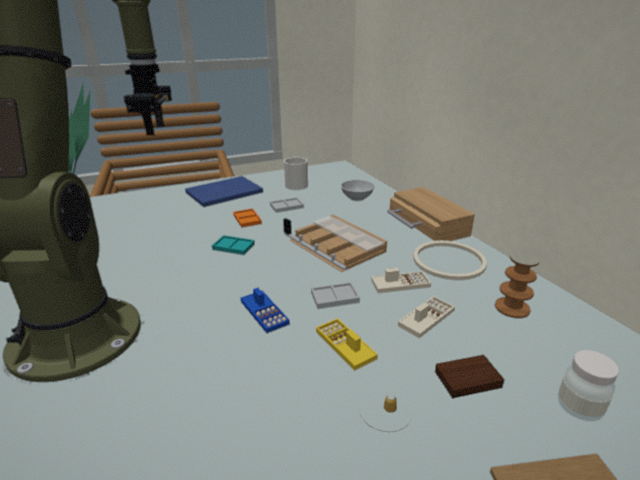

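The top view shows two grey trays at (147,198) and (360,240), and cream compartments at (367,173) and (420,185). It also shows the box at (273,190) with its black tab at (224,229), the dark stand at (489,203) and the dish at (489,268). The look-alikes are blue (352,305), yellow (420,262), orange (161,258) and turquoise (223,294). Next I'll check an enlarged crop and measure.

Run:
```python
from h import *
import pickle
c=pickle.load(open('top0.pkl','rb')); f=c['frame']
g=np.clip(f[130:330,120:520].astype(float)*2,0,255).astype(np.uint8)
cv2.imwrite('pics/crop1.png',cv2.resize(g,None,fx=2,fy=2,interpolation=cv2.INTER_CUBIC)[:,:,::-1])
for n,p in dict(trayA=(147,198),trayB=(360,240),c1=(371,160),c2=(412,166),stand=(489,203),table=(300,350),rackwood=(280,205),tab=(222,230)).items(): print(n,f[p[1],p[0]],onz(c,[p],0.02)[0].round(3))
```

```text
trayA [78 80 81] [0.564 0.399 0.02 ]
trayB [82 84 85] [ 0.483 -0.088  0.02 ]
c1 [100  98  92] [ 0.668 -0.109  0.02 ]
c2 [96 94 88] [ 0.658 -0.204  0.02 ]
stand [46 40 36] [ 0.578 -0.385  0.02 ]
table [ 99 103 103] [0.232 0.04  0.02 ]
rackwood [83 66 49] [0.557 0.096 0.02 ]
tab [34 36 34] [0.497 0.225 0.02 ]
```

View pics/crop1.png

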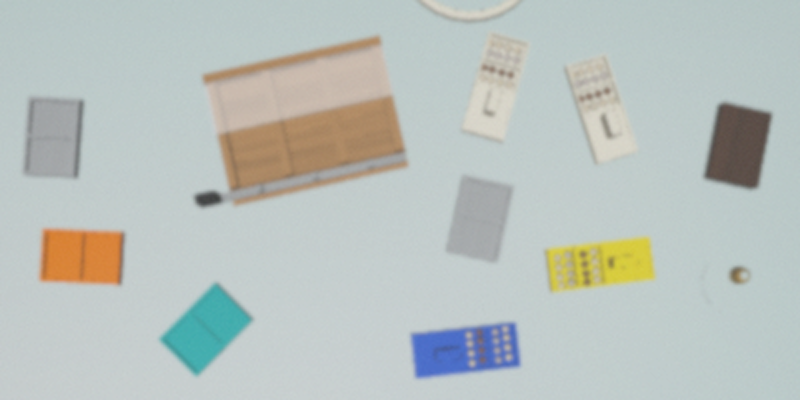

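The crop confirms it. The cream compartments, beads pointing away from the robot, are at crop (495,85) and (600,108). The two grey trays are at (53,138) and (480,218), and the dark stand is at (738,145). All three bays are empty. Next I'll measure poses.

```bash
cat >> h.py <<'E'
def hsv(c,gain=1.0): return cv2.cvtColor(np.clip(c['frame']*gain,0,255).astype(np.uint8),cv2.COLOR_RGB2HSV)
def blob(mask,seed=None):
    """largest blob, or the one nearest seed; returns contour"""
    cs=[k for k in cv2.findContours(mask.astype(np.uint8),cv2.RETR_EXTERNAL,cv2.CHAIN_APPROX_NONE)[0] if cv2.contourArea(k)>30]
    if seed is None: return max(cs,key=cv2.contourArea)
    return max(cs,key=lambda k:cv2.pointPolygonTest(k,(float(seed[0]),float(seed[1])),True))
def rect(c,k,z):
    P=onz(c,k.reshape(-1,2),z)[:,:2]
    (cx,cy),(w,h),a=cv2.minAreaRect((P*1000).astype(np.float32))
    if w<h: w,h,a=h,w,a+90
    a=(a+90)%180-90
    return np.array([cx,cy]).round(1),round(w,1),round(h,1),round(a,1)
E
python3 - <<'E'
from h import *
import pickle
c=pickle.load(open('top0.pkl','rb')); f=c['frame'].astype(int)
r,g,b=f[...,0],f[...,1],f[...,2]
bg=cv2.medianBlur(c['frame'],71).astype(int)
gray=(f.sum(2)-bg.sum(2))<-24
cream=(r-b>2)&(r>85); 
for n,m,s,z in [('trayA',gray,(147,198),.014),('trayB',gray,(360,240),.014),('stand',gray,(489,203),.02),('c1',cream|((r-b)>-1),(367,180),.012),('c2',cream|((r-b)>-1),(420,185),.012),('rack',(r-b>4),(280,205),.02),('tab',(f.sum(2)<150),(222,230),.049)]:
    print(n,rect(c,blob(m,s),z))
E
```

```text
trayA (array([564.2, 402.4]), 92.4, 66.3, -1.2)
trayB (array([486.1, -87.2]), 90.5, 61.3, -10.8)
stand (array([ 579.1, -383.9]), 96.9, 69.0, -10.6)
c1 (array([ 639.7, -102.6]), 122.7, 51.3, -14.0)
c2 (array([ 617.7, -225.5]), 121.8, 54.0, 18.8)
rack (array([599.8, 116.6]), 209.1, 141.3, -75.5)
tab (array([496.8, 215.7]), 22.1, 8.9, -88.3)
```

```bash
cat >> h.py <<'E'
def go(x,y,z,ya):
    """increment (tool mm, rad) to TCP x,y,z (m) with tool y axis at yaw ya deg (mod 180)"""
    o,m=st(); d=m.T@(np.array([x,y,z])-o['eef_pos'])*1000
    cur=np.degrees(np.arctan2(m[1,1],m[0,1])); t=(ya-cur+90)%180-90
    print('-> dx %.1f dy %.1f dz %.1f roll %.4f'%(*d,-np.radians(t)))
E
python3 -c "
from h import *
go(.57,.10,.25,14.5)"
```

```text
t 0.15 pos [0.2426 0.6026 0.2217] gap 0.0869 gf 0.0 F [0.5 0.  0.4] yaw x 2.7589 q7 -0.06
-> dx -491.4 dy -344.0 dz -27.8 roll 0.9350
```

Emit:
carry_out(
  increments=[
    {"dx":-49,"dy":-34,"dz":-28,"roll":0.1},
    {"dx":-98,"dy":-69,"dz":-28,"roll":0.2},
    {"dx":-147,"dy":-103,"dz":-28,"roll":0.3},
    {"dx":-196,"dy":-138,"dz":-28,"roll":0.4},
    {"dx":-245,"dy":-172,"dz":-28,"roll":0.5},
    {"dx":-294,"dy":-206,"dz":-28,"roll":0.6},
    {"dx":-343,"dy":-241,"dz":-28,"roll":0.7},
    {"dx":-392,"dy":-275,"dz":-28,"roll":0.8},
    {"dx":-491,"dy":-344,"dz":-28,"roll":0.935},
    {"dx":-491,"dy":-344,"dz":-28,"roll":0.935},
  ],
)

```text
invalid input at $.increments[0]: expected keys dx, dy, dz, roll, claw
```

Run:
```python
from h import *
import pickle
st(); c=cap('wrist'); save(c,'w1.png'); pickle.dump(c,open('w1.pkl','wb')); print(c['C'].round(3),c['fx'])
```

```text
t 0.15 pos [0.2426 0.6026 0.2217] gap 0.0869 gf 0.0 F [0.5 0.  0.4] yaw x 2.7589 q7 -0.06
[0.176 0.628 0.383] 389.6696080631167
```

View pics/w1.png

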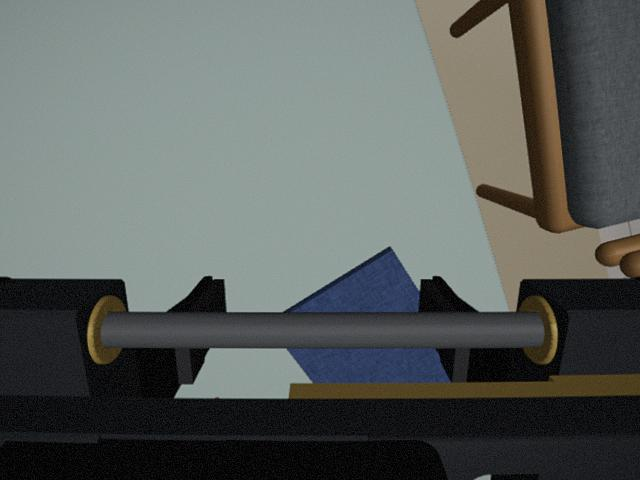

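The wrist picture shows the start spot: blue notebook at (360,310), with the gripper covering rows below 280. The rows need all five keys.

Emit:
carry_out(
  increments=[
    {"dx":-47,"dy":-38,"dz":-48,"roll":0.1,"claw":87},
    {"dx":-94,"dy":-75,"dz":-48,"roll":0.2,"claw":87},
    {"dx":-140,"dy":-113,"dz":-48,"roll":0.3,"claw":87},
    {"dx":-187,"dy":-150,"dz":-48,"roll":0.4,"claw":87},
    {"dx":-234,"dy":-188,"dz":-48,"roll":0.5,"claw":87},
    {"dx":-281,"dy":-225,"dz":-48,"roll":0.6,"claw":87},
    {"dx":-328,"dy":-263,"dz":-48,"roll":0.7,"claw":87},
    {"dx":-375,"dy":-300,"dz":-48,"roll":0.8,"claw":87},
    {"dx":-521,"dy":-418,"dz":-48,"roll":0.935,"claw":87},
    {"dx":-521,"dy":-418,"dz":-48,"roll":0.935,"claw":87},
  ],
)

```text
clock: 1.45
eef_pos: [0.5401, 0.0737, 0.2707]
eef_rot: [0.0, 0.613, 0.79, 0.0]
contact_force: [0.3, 0.2, -0.8]
finger_gap: 0.0864
grasp_force: 0.0
```

Run:
```python
from h import *
go(.57,.02,.27,14.5)
```

```text
t 1.45 pos [0.5401 0.0737 0.2707] gap 0.0864 gf 0.0 F [ 0.3  0.2 -0.8] yaw x 1.8231 q7 0.1
-> dx -59.4 dy 15.6 dz 0.7 roll -0.0008
```

Emit:
carry_out(
  increments=[
    {"dx":-59,"dy":15,"dz":0,"roll":0,"claw":87},
    {"dx":-59,"dy":15,"dz":0,"roll":0,"claw":87},
    {"dx":-59,"dy":15,"dz":0,"roll":0,"claw":87},
  ],
)

```text
clock: 1.82
eef_pos: [0.5685, 0.0227, 0.2702]
eef_rot: [-0.001, 0.612, 0.791, 0.0]
contact_force: [0.7, 0.2, 0.2]
finger_gap: 0.0871
grasp_force: 0.0
```

Run:
```python
from h import *
import pickle
st(); c=cap('wrist'); save(c,'w1.png'); pickle.dump(c,open('w1.pkl','wb')); print(c['C'].round(3))
```

```text
t 1.82 pos [0.5685 0.0227 0.2702] gap 0.0871 gf 0.0 F [0.7 0.2 0.2] yaw x 1.8238 q7 0.22
[0.55  0.09  0.432]
```

View pics/w1.png

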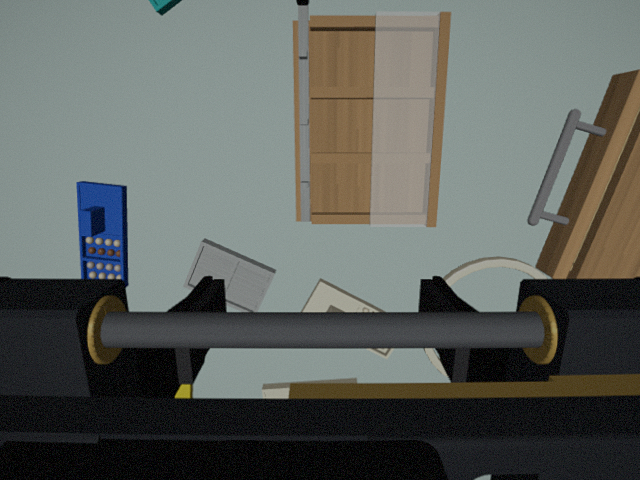

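Run:
```python
from h import *
import pickle
c=pickle.load(open('w1.pkl','rb')); t=pickle.load(open('top0.pkl','rb'))
print('optical axis',c['R'][2].round(3))
a=onz(c,[(296,221.5),(294,21)],.01)[:,:2]; b=onz(c,[(437,226.5),(451,12)],.032)[:,:2]
for nm,e in(('front',a),('back',b)):
    d=e[1]-e[0]; print(nm,e.round(4).tolist(),np.linalg.norm(d).round(4),np.degrees(np.arctan2(-d[0],d[1])).round(2))
print('depth', (b.mean(0)-a.mean(0)).round(4), np.linalg.norm(b.mean(0)-a.mean(0)), 'ctr',(a.mean(0)+b.mean(0))/2)
# triangulate back wall corners with top view: top px back-left (222.5,168)->crop (205,76),(380,38)
for w,p in(((451,12),(222.5,168)),((437,226.5),(310,149))): print(tri(c,w,t,p))
for z in (0,.0,.049): print(z,onz(c,[(304,2)],z).round(4))
m=(t['frame'].astype(int).sum(2)<150); k=blob(m,(222,230)); print(k.reshape(-1,2).min(0),k.reshape(-1,2).max(0))
```

```text
optical axis [ 0.063 -0.25  -0.966]
front [[0.5446, -0.0057], [0.4951, 0.1899]] 0.2017 14.19
back [[0.6901, 0.0315], [0.6374, 0.2294]] 0.2048 14.91
depth [0.1439 0.0383] 0.14887940921612652 ctr [0.59179118 0.11129914]
(array([0.63475942, 0.22608901, 0.0416696 ]), np.float64(0.0010094941087417696))
(array([0.68465641, 0.03235856, 0.04354036]), np.float64(0.0031495066947553733))
0 [[0.4994 0.2117 0.    ]]
0.0 [[0.4994 0.2117 0.    ]]
0.049 [[0.5052 0.1979 0.049 ]]
[219 227] [229 231]
```

Next I'll move to where the wrist camera can see the tab well.

Run:
```python
from h import *
go(.524,.117,.22,14.5)
```

```text
t 1.88 pos [0.5683 0.0237 0.2703] gap 0.0871 gf 0.0 F [-1.1  0.8 -0. ] yaw x 1.8257 q7 0.22
-> dx 101.4 dy -19.3 dz 50.4 roll 0.0018
```

Emit:
carry_out(
  increments=[
    {"dx":50,"dy":-10,"dz":25,"roll":0,"claw":50},
    {"dx":102,"dy":-20,"dz":50,"roll":0,"claw":50},
    {"dx":102,"dy":-20,"dz":50,"roll":0,"claw":50},
    {"dx":102,"dy":-20,"dz":50,"roll":0,"claw":50},
  ],
)

```text
clock: 2.38
eef_pos: [0.5235, 0.1169, 0.2209]
eef_rot: [0.0, 0.611, 0.792, 0.0]
contact_force: [0.9, -1.1, 1.0]
finger_gap: 0.0555
grasp_force: 0.0
```

Run:
```python
from h import *
import pickle
st(); c=cap('wrist'); save(c,'w2.png'); pickle.dump(c,open('w2.pkl','wb'))
P=np.array([.499,.214,.049]); print(proj(c,P))
f=c['frame'].astype(int).sum(2); m=f<150; m[275:]=0
for k in cv2.findContours(m.astype(np.uint8),cv2.RETR_EXTERNAL,cv2.CHAIN_APPROX_NONE)[0]:
    if cv2.contourArea(k)>60: print(cv2.boundingRect(k), rect(c,k,.049))
```

```text
t 2.38 pos [0.5235 0.1169 0.2209] gap 0.0555 gf 0.0 F [ 0.9 -1.1  1. ] yaw x 1.8268 q7 0.02
[[324.49365635  97.66516932]]
(317, 78, 13, 33) (array([497.1, 216.3]), 24.6, 9.8, -75.3)
(169, 78, 53, 39) (array([396.9, 187. ]), 52.3, 2.7, 48.3)
(111, 0, 41, 33) (array([336.4, 236.2]), 39.8, 3.1, 49.2)
```

View pics/w2.png

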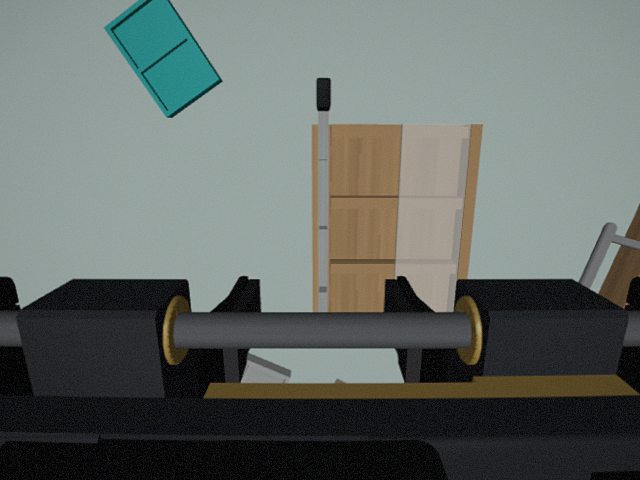

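The tab is at (323,92), with the bar running down to (323,290), and both cameras agree on (0.498, 0.216). I'll go down on it.

Run:
```python
from h import *
go(.498,.215,.018,14.6)
```

```text
t 2.42 pos [0.5242 0.1158 0.2213] gap 0.0533 gf 0.0 F [0.6 0.  0.3] yaw x 1.8245 q7 0.02
-> dx 102.6 dy -0.7 dz 203.2 roll -0.0011
```

Emit:
carry_out(
  increments=[
    {"dx":50,"dy":0,"dz":30,"roll":0,"claw":50},
    {"dx":102,"dy":0,"dz":60,"roll":0,"claw":50},
    {"dx":102,"dy":0,"dz":110,"roll":0,"claw":50},
    {"dx":102,"dy":0,"dz":160,"roll":0,"claw":50},
    {"dx":102,"dy":0,"dz":203,"roll":0,"claw":50},
    {"dx":102,"dy":0,"dz":203,"roll":0,"claw":50},
    {"dx":102,"dy":0,"dz":203,"roll":0,"claw":5},
    {"dx":102,"dy":0,"dz":203,"roll":0,"claw":5},
    {"dx":102,"dy":0,"dz":203,"roll":0,"claw":5},
    {"dx":102,"dy":0,"dz":203,"roll":0,"claw":5},
  ],
)

```text
clock: 3.68
eef_pos: [0.4988, 0.2149, 0.0184]
eef_rot: [0.0, 0.612, 0.791, 0.001]
contact_force: [0.1, 0.8, -0.9]
finger_gap: 0.0177
grasp_force: 0.0
```

```bash
python3 -c "
from h import *
st()"
```

```text
t 3.67 pos [0.4988 0.2149 0.0184] gap 0.0177 gf 0.0 F [ 0.1  0.8 -0.9] yaw x 1.8239 q7 -0.11
```

Emit:
carry_out(
  increments=[
    {"dx":0,"dy":0,"dz":0,"roll":0,"claw":5},
    {"dx":0,"dy":0,"dz":0,"roll":0,"claw":5},
    {"dx":8,"dy":0,"dz":0,"roll":0,"claw":5},
    {"dx":16,"dy":0,"dz":0,"roll":0,"claw":5},
    {"dx":24,"dy":0,"dz":0,"roll":0,"claw":5},
    {"dx":31,"dy":0,"dz":0,"roll":0,"claw":5},
    {"dx":35,"dy":0,"dz":0,"roll":0,"claw":5},
    {"dx":35,"dy":0,"dz":0,"roll":0,"claw":5},
    {"dx":35,"dy":0,"dz":0,"roll":0,"claw":5},
  ],
)

```text
clock: 4.8
eef_pos: [0.4917, 0.2431, 0.018]
eef_rot: [0.003, 0.613, 0.79, -0.002]
contact_force: [5.0, -11.4, 8.4]
finger_gap: 0.0117
grasp_force: 30.0
```

Emit:
carry_out(
  increments=[
    {"dx":4,"dy":0,"dz":0,"roll":0,"claw":5},
    {"dx":4,"dy":0,"dz":0,"roll":0,"claw":5},
    {"dx":4,"dy":0,"dz":0,"roll":0,"claw":5},
  ],
)

```text
clock: 5.18
eef_pos: [0.4916, 0.2433, 0.0179]
eef_rot: [0.004, 0.614, 0.789, -0.003]
contact_force: [5.2, -18.5, 10.3]
finger_gap: 0.0118
grasp_force: 30.0
```

Run:
```python
from h import *
go(.4917-.25*.004,.2431+.968*.004,.018,14.6)
```

```text
t 5.17 pos [0.4916 0.2433 0.0179] gap 0.0118 gf 30.0 F [  5.2 -18.5  10.3] yaw x 1.819 q7 -0.18
-> dx 3.8 dy -0.0 dz -0.2 roll -0.0066
```

The bar is against its stop at about box y 153 for the tab. Releasing, and going to look at the bar and compartments.

Emit:
carry_out(
  increments=[
    {"dx":-3,"dy":0,"dz":0,"roll":0,"claw":45},
    {"dx":-3,"dy":0,"dz":0,"roll":0,"claw":45},
    {"dx":-3,"dy":0,"dz":0,"roll":0,"claw":45},
    {"dx":-3,"dy":0,"dz":-60,"roll":0,"claw":45},
    {"dx":-3,"dy":0,"dz":-120,"roll":0,"claw":45},
    {"dx":-3,"dy":0,"dz":-180,"roll":0,"claw":45},
    {"dx":-3,"dy":0,"dz":-220,"roll":0,"claw":45},
    {"dx":-3,"dy":0,"dz":-220,"roll":0,"claw":45},
  ],
)

```text
clock: 6.18
eef_pos: [0.4906, 0.2514, 0.2414]
eef_rot: [0.001, 0.612, 0.791, 0.004]
contact_force: [0.4, 0.0, -0.3]
finger_gap: 0.045
grasp_force: 0.0
```

Run:
```python
from h import *
go(.74,-.12,.24,80)
```

```text
t 6.17 pos [0.4906 0.2514 0.2414] gap 0.045 gf 0.0 F [ 0.4  0.  -0.3] yaw x 1.8253 q7 -0.24
-> dx -422.2 dy 147.9 dz 1.1 roll -1.1418
```

Emit:
carry_out(
  increments=[
    {"dx":-50,"dy":18,"dz":0,"roll":-0.14,"claw":45},
    {"dx":-100,"dy":35,"dz":0,"roll":-0.28,"claw":45},
    {"dx":-150,"dy":53,"dz":0,"roll":-0.43,"claw":45},
    {"dx":-200,"dy":70,"dz":0,"roll":-0.57,"claw":45},
    {"dx":-250,"dy":88,"dz":0,"roll":-0.71,"claw":45},
    {"dx":-300,"dy":105,"dz":0,"roll":-0.85,"claw":45},
    {"dx":-350,"dy":123,"dz":0,"roll":-1.0,"claw":45},
    {"dx":-400,"dy":140,"dz":0,"roll":-1.14,"claw":45},
    {"dx":-422,"dy":148,"dz":0,"roll":-1.14,"claw":45},
    {"dx":-422,"dy":148,"dz":0,"roll":-1.14,"claw":45},
  ],
)

```text
clock: 7.42
eef_pos: [0.7377, -0.124, 0.2346]
eef_rot: [-0.002, 0.09, 0.996, -0.0]
contact_force: [-1.2, 0.5, -0.3]
finger_gap: 0.0449
grasp_force: 0.0
```

Run:
```python
from h import *
import pickle
st(); c=cap('wrist'); save(c,'w3.png'); pickle.dump(c,open('w3.pkl','wb'))
```

```text
t 7.42 pos [ 0.7377 -0.124   0.2346] gap 0.0449 gf 0.0 F [-1.2  0.5 -0.3] yaw x 2.9607 q7 1.65
```

View pics/w3.png

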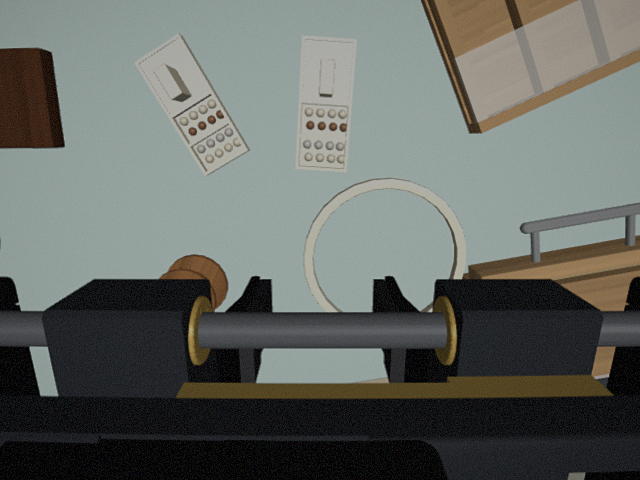

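The compartments are at (325,100) and (192,105), beads down in the image. The ring, candlestick and stand edge are also in view. I'll fit the corners and triangulate heights.

Run:
```python
from h import *
import pickle
c=pickle.load(open('w3.pkl','rb')); t=pickle.load(open('top0.pkl','rb'))
for n,q in (('c1',[(302,37),(356,40),(347,170),(297,168)]),('c2',[(136,62),(181,34),(248,150),(206,173)])):
    P=onz(c,q,.012)[:,:2]; print(n,P.mean(0).round(4),'sides',[np.linalg.norm(P[i]-P[i-1]).round(4) for i in range(4)])
    d=(P[2]+P[3]-P[0]-P[1]); print(' yaw',np.degrees(np.arctan2(d[1],d[0])).round(1))
# fin tops z .040
print('fin1 top',onz(c,[(327.5,60),(327,96)],.040).round(4).tolist()); 
print('fin2 top', onz(c,[(165,68),(185,100)],.040).round(4).tolist())
# heights: beadend-left/right slab corners in top crop vs wrist
T=lambda x,y:(120+x/2-.25,130+y/2-.25)
for n,w,p in(('c1 fr',(347,170),T(525,42)),('c1 fl',(297,168),T(490,33)),('c2 a',(248,150),T(606,57)),('c2 b',(206,173),T(567,67))): print(n,[x.round(4) for x in tri(c,w,t,p)])
```

```text
c1 [ 0.6397 -0.1046] sides [np.float64(0.1175), np.float64(0.049), np.float64(0.1169), np.float64(0.0488)]
 yaw -13.4
c2 [ 0.6173 -0.2269] sides [np.float64(0.1174), np.float64(0.0497), np.float64(0.1179), np.float64(0.0477)]
 yaw 18.8
fin1 top [[0.6053, -0.0967, 0.04], [0.6339, -0.1023, 0.04]]
fin2 top [[0.5858, -0.2348, 0.04], [0.6144, -0.2245, 0.04]]
c1 fr [array([ 0.6793, -0.1102,  0.1221]), np.float64(0.0336)]
c1 fl [array([ 0.6929, -0.1163,  0.0367]), np.float64(0.0479)]
c2 a [array([ 0.6636, -0.1929,  0.0851]), np.float64(0.0428)]
c2 b [array([ 0.666 , -0.1939,  0.0684]), np.float64(0.0443)]
```

Run:
```python
from h import *
import pickle
c=pickle.load(open('w3.pkl','rb')); t=pickle.load(open('top0.pkl','rb'))
T=lambda x,y:(120+x/2-.25,130+y/2-.25)
for n,w,p in(('c1 fl',(347,170),T(490,33)),('c1 fr',(297,168),T(525,42)),('c2 fl',(248,150),T(567,67)),('c2 fr',(206,173),T(606,57))): print(n,[x.round(4) for x in tri(c,w,t,p)])
go(.619,-.0995,.017,76.5)
```

```text
c1 fl [array([ 0.7017, -0.0946,  0.013 ]), np.float64(0.0006)]
c1 fr [array([ 0.6926, -0.1393,  0.0083]), np.float64(0.0062)]
c2 fl [array([ 0.666 , -0.1861,  0.0073]), np.float64(0.0001)]
c2 fr [array([ 0.6801, -0.2325,  0.0053]), np.float64(0.0006)]
t 7.47 pos [ 0.7376 -0.1217  0.2353] gap 0.0449 gf 0.0 F [-0.7  0.4 -0.3] yaw x 2.9631 q7 1.65
-> dx 119.9 dy 0.7 dz 218.7 roll 0.0571
```

Measured slab-top heights of 5–13 mm fit 12 mm. Grasping compartment 1.

Emit:
carry_out(
  increments=[
    {"dx":60,"dy":0,"dz":20,"roll":0.03,"claw":45},
    {"dx":120,"dy":1,"dz":50,"roll":0.057,"claw":45},
    {"dx":120,"dy":1,"dz":110,"roll":0.057,"claw":45},
    {"dx":120,"dy":1,"dz":165,"roll":0.057,"claw":45},
    {"dx":120,"dy":1,"dz":205,"roll":0.057,"claw":45},
    {"dx":120,"dy":1,"dz":218,"roll":0.057,"claw":45},
    {"dx":120,"dy":1,"dz":218,"roll":0.057,"claw":45},
    {"dx":120,"dy":1,"dz":218,"roll":0.057,"claw":5},
    {"dx":120,"dy":1,"dz":218,"roll":0.057,"claw":5},
    {"dx":120,"dy":1,"dz":218,"roll":0.057,"claw":5},
  ],
)

```text
clock: 8.72
eef_pos: [0.621, -0.1, 0.0207]
eef_rot: [0.001, 0.117, 0.993, 0.0]
contact_force: [-0.4, 0.1, 0.3]
finger_gap: 0.0228
grasp_force: 0.0
```

Emit:
carry_out(
  increments=[
    {"dx":0,"dy":0,"dz":0,"roll":0,"claw":5},
    {"dx":0,"dy":0,"dz":0,"roll":0,"claw":5},
    {"dx":0,"dy":0,"dz":0,"roll":0,"claw":5},
  ],
)

```text
clock: 9.1
eef_pos: [0.6205, -0.0999, 0.02]
eef_rot: [0.0, 0.117, 0.993, 0.0]
contact_force: [-0.6, 0.3, 2.9]
finger_gap: 0.0115
grasp_force: 30.0
```

Run:
```python
from h import *
st()
```

```text
t 9.1 pos [ 0.6205 -0.0999  0.02  ] gap 0.0115 gf 30.0 F [-0.6  0.3  2.9] yaw x 2.9068 q7 1.62
```

Held with a gap of 11.5 mm. I'll lift, turn the camera towards the bead end and carry it to the middle bay's mouth.

Emit:
carry_out(
  increments=[
    {"dx":0,"dy":0,"dz":-40,"roll":0,"claw":5},
    {"dx":0,"dy":0,"dz":-100,"roll":0,"claw":5},
    {"dx":0,"dy":0,"dz":-130,"roll":0.15,"claw":5},
    {"dx":0,"dy":0,"dz":-130,"roll":0.33,"claw":5},
    {"dx":0,"dy":0,"dz":-130,"roll":0.51,"claw":5},
    {"dx":0,"dy":0,"dz":-130,"roll":0.69,"claw":5},
    {"dx":0,"dy":0,"dz":-130,"roll":0.87,"claw":5},
    {"dx":0,"dy":0,"dz":-130,"roll":1.05,"claw":5},
    {"dx":0,"dy":0,"dz":-130,"roll":1.23,"claw":5},
    {"dx":0,"dy":0,"dz":-130,"roll":1.41,"claw":5},
  ],
)

```text
clock: 10.35
eef_pos: [0.6199, -0.0999, 0.1489]
eef_rot: [-0.0, 0.735, 0.678, -0.0]
contact_force: [-0.4, 0.1, -0.7]
finger_gap: 0.0117
grasp_force: 30.0
```

Run:
```python
from h import *
go(.506,.089,.15,104.5)
```

```text
t 10.35 pos [ 0.6199 -0.0999  0.1489] gap 0.0117 gf 30.0 F [-0.4  0.1 -0.7] yaw x 1.4908 q7 0.23
-> dx 179.2 dy -128.6 dz -1.0 roll 1.2377
```

Turning while holding also turns the beads, so I'll rotate back during the carry. First I'll refine the box's lateral position from the saved views.

Run:
```python
from h import *
import pickle
B=np.array([.592,.1115,0]); a=np.radians(14.5); Rb=np.array([[np.cos(a),-np.sin(a),0],[np.sin(a),np.cos(a),0],[0,0,1]])
ys=np.arange(-.112,.112,.0005)
for n in('w1','w2'):
    c=pickle.load(open(n+'.pkl','rb')); g=cv2.cvtColor(c['frame'],cv2.COLOR_RGB2GRAY).astype(np.float32)
    prof=[]
    for x in np.arange(-.045,-.005,.002):
        P=np.c_[np.full(len(ys),x),ys,np.full(len(ys),.026)]@Rb.T+B; p=proj(c,P).astype(np.float32)
        prof.append(cv2.remap(g,p[:,0].reshape(-1,1),p[:,1].reshape(-1,1),cv2.INTER_LINEAR).ravel())
    v=np.mean(prof,0); d=np.gradient(cv2.GaussianBlur(v.reshape(-1,1),(1,5),0).ravel())
    from scipy.signal import find_peaks
    k=find_peaks(abs(d),height=2,distance=4)[0]; print(n,[(round(ys[i]*1000,1),round(float(d[i]),1)) for i in k])
```

```text
w1 [(np.float64(-100.5), -9.4), (np.float64(-90.5), -11.5), (np.float64(-87.5), 9.7), (np.float64(-27.0), -4.1), (np.float64(-25.0), 3.9), (np.float64(25.5), -11.4), (np.float64(27.5), 12.2), (np.float64(87.5), -17.2), (np.float64(91.0), 15.1), (np.float64(101.0), 8.9)]
w2 [(np.float64(-80.0), -2.6), (np.float64(-77.0), 18.5), (np.float64(-26.5), -10.6), (np.float64(-21.5), 11.8), (np.float64(37.5), -11.9), (np.float64(40.0), 10.1), (np.float64(103.0), 10.1)]
```

The box wall edges agree to within about 1 mm. Carrying compartment 1 to the middle bay.

Emit:
carry_out(
  increments=[
    {"dx":20,"dy":-14,"dz":0,"roll":-0.18,"claw":5},
    {"dx":40,"dy":-28,"dz":0,"roll":-0.36,"claw":5},
    {"dx":60,"dy":-43,"dz":0,"roll":-0.54,"claw":5},
    {"dx":80,"dy":-57,"dz":0,"roll":-0.72,"claw":5},
    {"dx":100,"dy":-71,"dz":0,"roll":-0.9,"claw":5},
    {"dx":120,"dy":-86,"dz":0,"roll":-1.08,"claw":5},
    {"dx":140,"dy":-100,"dz":0,"roll":-1.26,"claw":5},
    {"dx":160,"dy":-115,"dz":0,"roll":-1.44,"claw":5},
    {"dx":179,"dy":-129,"dz":0,"roll":-1.62,"claw":5},
    {"dx":179,"dy":-129,"dz":0,"roll":-1.8,"claw":5},
  ],
)

```text
clock: 11.6
eef_pos: [0.5035, 0.0901, 0.149]
eef_rot: [-0.001, -0.082, 0.997, 0.0]
contact_force: [-0.2, -0.9, -0.4]
finger_gap: 0.0116
grasp_force: 30.0
```

Emit:
carry_out(
  increments=[
    {"dx":0,"dy":0,"dz":0,"roll":-0.104,"claw":5},
    {"dx":0,"dy":0,"dz":0,"roll":-0.104,"claw":5},
    {"dx":0,"dy":0,"dz":0,"roll":-0.104,"claw":5},
  ],
)

```text
clock: 11.98
eef_pos: [0.5047, 0.088, 0.1493]
eef_rot: [-0.0, -0.128, 0.992, -0.0]
contact_force: [-0.2, -1.3, -0.5]
finger_gap: 0.0115
grasp_force: 30.0
```

```bash
cat >> h.py <<'E'
B=np.array([.592,.1120,0]); BY=14.5; _a=np.radians(BY)
Rb=np.array([[np.cos(_a),-np.sin(_a),0],[np.sin(_a),np.cos(_a),0],[0,0,1]])
def gobox(x,y,z,ya=90):
    P=Rb@np.array([x,y,z])+B; go(*P,BY+ya)
    o=ctrl.get_obs(); print('box now',(Rb.T@(o['eef_pos']-B)).round(4))
E
python3 - <<'E'
from h import *
gobox(-.086,0,.035)
E
```

```text
t 11.97 pos [0.5047 0.088  0.1493] gap 0.0115 gf 30.0 F [-0.2 -1.3 -0.5] yaw x -2.8844 q7 1.63
-> dx -4.6 dy 1.4 dz 114.3 roll 0.0041
box now [-0.0905 -0.0014  0.1493]
```

Emit:
carry_out(
  increments=[
    {"dx":-4,"dy":1,"dz":50,"roll":0.004,"claw":5},
    {"dx":-4,"dy":1,"dz":90,"roll":0.004,"claw":5},
    {"dx":-4,"dy":1,"dz":105,"roll":0.004,"claw":5},
    {"dx":-4,"dy":1,"dz":112,"roll":0.004,"claw":5},
    {"dx":-4,"dy":1,"dz":117,"roll":0.004,"claw":5},
    {"dx":-4,"dy":1,"dz":118,"roll":0.004,"claw":5},
    {"dx":-4,"dy":1,"dz":118,"roll":0.004,"claw":5},
  ],
)

```text
clock: 12.85
eef_pos: [0.5092, 0.0903, 0.0324]
eef_rot: [0.001, -0.127, 0.992, 0.0]
contact_force: [-0.5, 1.0, -0.1]
finger_gap: 0.012
grasp_force: 30.0
```

Run:
```python
from h import *
gobox(-.017,0,.031)
```

```text
t 12.85 pos [0.5092 0.0903 0.0324] gap 0.012 gf 30.0 F [-0.5  1.  -0.1] yaw x -2.8864 q7 1.69
-> dx -68.6 dy 0.1 dz 1.5 roll 0.0021
box now [-0.0856 -0.0003  0.0324]
```

Free so far, so I'll slide it in gently.

Emit:
carry_out(
  increments=[
    {"dx":-8,"dy":0,"dz":1,"roll":0,"claw":5},
    {"dx":-16,"dy":0,"dz":1,"roll":0,"claw":5},
    {"dx":-24,"dy":0,"dz":1,"roll":0,"claw":5},
    {"dx":-32,"dy":0,"dz":1,"roll":0,"claw":5},
    {"dx":-40,"dy":0,"dz":1,"roll":0,"claw":5},
    {"dx":-48,"dy":0,"dz":1,"roll":0,"claw":5},
    {"dx":-55,"dy":0,"dz":1,"roll":0,"claw":5},
    {"dx":-60,"dy":0,"dz":1,"roll":0,"claw":5},
  ],
)

```text
clock: 13.85
eef_pos: [0.567, 0.1054, 0.0305]
eef_rot: [0.0, -0.127, 0.992, -0.0]
contact_force: [0.1, 0.1, -1.6]
finger_gap: 0.0116
grasp_force: 30.0
```

Run:
```python
from h import *
gobox(-.014,0,.031)
```

```text
t 13.85 pos [0.567  0.1054 0.0305] gap 0.0116 gf 30.0 F [ 0.1  0.1 -1.6] yaw x -2.8863 q7 1.72
-> dx -11.9 dy 0.1 dz -0.5 roll 0.0022
box now [-0.0259 -0.0001  0.0305]
```

Emit:
carry_out(
  increments=[
    {"dx":-5,"dy":0,"dz":0,"roll":0,"claw":5},
    {"dx":-9,"dy":0,"dz":0,"roll":0,"claw":5},
    {"dx":-12,"dy":0,"dz":0,"roll":0,"claw":5},
    {"dx":-13,"dy":0,"dz":0,"roll":0,"claw":5},
    {"dx":-13,"dy":0,"dz":0,"roll":0,"claw":5},
  ],
)

```text
clock: 14.48
eef_pos: [0.5773, 0.1082, 0.0302]
eef_rot: [-0.002, -0.127, 0.992, 0.0]
contact_force: [-5.3, -1.3, 1.9]
finger_gap: 0.0115
grasp_force: 30.0
```

Run:
```python
from h import *
gobox(-.014,0,.031)
```

```text
t 14.47 pos [0.5773 0.1082 0.0302] gap 0.0115 gf 30.0 F [-5.3 -1.3  1.9] yaw x -2.8865 q7 1.72
-> dx -1.2 dy 0.0 dz -0.8 roll 0.0020
box now [-0.0152 -0.      0.0302]
```

Contact with the back wall. Releasing, rising and going over to look at compartment 2.

Emit:
carry_out(
  increments=[
    {"dx":-2,"dy":0,"dz":1,"roll":0,"claw":5},
    {"dx":-2,"dy":0,"dz":1,"roll":0,"claw":32},
    {"dx":-1,"dy":0,"dz":0,"roll":0,"claw":32},
    {"dx":0,"dy":0,"dz":0,"roll":0,"claw":32},
    {"dx":0,"dy":0,"dz":-40,"roll":0,"claw":32},
    {"dx":0,"dy":0,"dz":-100,"roll":0,"claw":45},
    {"dx":0,"dy":0,"dz":-160,"roll":0,"claw":45},
    {"dx":0,"dy":0,"dz":-205,"roll":0,"claw":45},
    {"dx":0,"dy":0,"dz":-205,"roll":0,"claw":45},
  ],
)

```text
clock: 15.6
eef_pos: [0.5818, 0.1089, 0.2403]
eef_rot: [0.004, -0.127, 0.992, 0.001]
contact_force: [-0.3, 0.6, -1.4]
finger_gap: 0.0449
grasp_force: 0.0
```

Run:
```python
from h import *
go(.72,-.18,.235,90)
```

```text
t 15.6 pos [0.5818 0.1089 0.2403] gap 0.0449 gf 0.0 F [-0.3  0.6 -1.4] yaw x -2.8865 q7 1.66
-> dx -60.8 dy -314.4 dz 5.7 roll 0.2551
```

Emit:
carry_out(
  increments=[
    {"dx":-9,"dy":-50,"dz":5,"roll":0.04,"claw":45},
    {"dx":-18,"dy":-100,"dz":5,"roll":0.08,"claw":45},
    {"dx":-29,"dy":-150,"dz":5,"roll":0.13,"claw":45},
    {"dx":-39,"dy":-200,"dz":5,"roll":0.17,"claw":45},
    {"dx":-49,"dy":-250,"dz":5,"roll":0.21,"claw":45},
    {"dx":-61,"dy":-314,"dz":5,"roll":0.255,"claw":45},
    {"dx":-61,"dy":-314,"dz":5,"roll":0.255,"claw":45},
    {"dx":-61,"dy":-314,"dz":5,"roll":0.255,"claw":45},
  ],
)

```text
clock: 16.6
eef_pos: [0.7169, -0.1799, 0.2287]
eef_rot: [-0.001, 0.0, 1.0, 0.0]
contact_force: [0.3, 0.4, 0.3]
finger_gap: 0.0448
grasp_force: 0.0
```

Run:
```python
from h import *
import pickle
st(); c=cap('wrist'); t=cap('top'); st()
pickle.dump(c,open('w4.pkl','wb'));pickle.dump(t,open('t4.pkl','wb'))
t['frame']=np.clip(t['frame'].astype(float)*2,0,255).astype(np.uint8)
im=np.vstack([c['frame'][:275],np.pad(cv2.resize(t['frame'][140:300,200:520],None,fx=2,fy=2,interpolation=cv2.INTER_CUBIC),((0,0),(0,0),(0,0)))])
cv2.imwrite('pics/w4.png',im[:,:,::-1])
```

```text
t 16.6 pos [ 0.7169 -0.1799  0.2287] gap 0.0448 gf 0.0 F [0.3 0.4 0.3] yaw x 3.141 q7 1.95
t 16.7 pos [ 0.7174 -0.1776  0.23  ] gap 0.0451 gf 0.0 F [ 0.   0.5 -0.1] yaw x -3.139 q7 1.95
```

View pics/w4.png

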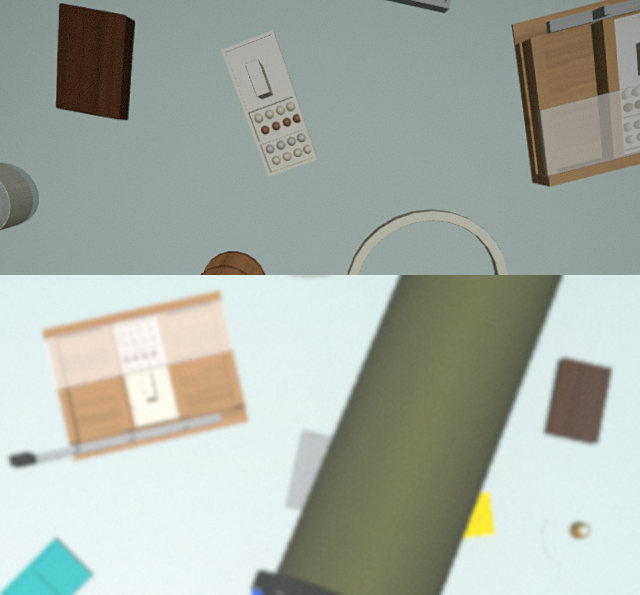

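Compartment 1 is home in the middle bay and the pins are in line with the walls. Compartment 2 is at (268,103) and the stand at (92,60).

Run:
```python
from h import *
import pickle
c=pickle.load(open('w4.pkl','rb'))
P=onz(c,[(221.5,48),(273,31),(316,159),(270,174)],.012)[:,:2]; d=P[2]+P[3]-P[0]-P[1]
yaw=np.degrees(np.arctan2(d[1],d[0])); print(P.mean(0).round(4),[np.linalg.norm(P[i]-P[i-1]).round(4) for i in range(4)],yaw)
fin=onz(c,[(253,61),(266,95)],.040).round(4); print('fin',fin.tolist())
F=P.mean(0)-.022*np.array([np.cos(np.radians(yaw)),np.sin(np.radians(yaw))]); print('fin pred',F)
g=cv2.cvtColor(c['frame'],cv2.COLOR_RGB2HSV); m=(g[...,2]<110)&(g[...,1]>90); m[270:]=0
k=blob(m,(92,60)); print(cv2.approxPolyDP(k,4,True).reshape(-1,2).tolist())
go(*F,.017,90+yaw)
```

```text
[ 0.6167 -0.2282] [np.float64(0.1193), np.float64(0.0486), np.float64(0.1182), np.float64(0.0466)] 19.147824173823484
fin [[0.5836, -0.2385, 0.04], [0.6106, -0.2285, 0.04]]
fin pred [ 0.59594934 -0.23541709]
[[60, 4], [57, 106], [126, 118], [133, 21]]
t 16.7 pos [ 0.7174 -0.1776  0.23  ] gap 0.0451 gf 0.0 F [ 0.   0.5 -0.1] yaw x -3.139 q7 1.95
-> dx 121.5 dy -57.9 dz 212.9 roll -0.3316
```

Emit:
carry_out(
  increments=[
    {"dx":50,"dy":-25,"dz":20,"roll":-0.17,"claw":45},
    {"dx":100,"dy":-50,"dz":40,"roll":-0.33,"claw":45},
    {"dx":121,"dy":-57,"dz":90,"roll":-0.33,"claw":45},
    {"dx":121,"dy":-57,"dz":145,"roll":-0.33,"claw":45},
    {"dx":121,"dy":-57,"dz":190,"roll":-0.33,"claw":45},
    {"dx":121,"dy":-57,"dz":210,"roll":-0.33,"claw":45},
    {"dx":121,"dy":-57,"dz":212,"roll":-0.33,"claw":45},
    {"dx":121,"dy":-57,"dz":212,"roll":-0.33,"claw":5},
    {"dx":121,"dy":-57,"dz":212,"roll":-0.33,"claw":5},
    {"dx":121,"dy":-57,"dz":212,"roll":-0.33,"claw":5},
  ],
)

```text
clock: 17.95
eef_pos: [0.5973, -0.2372, 0.0199]
eef_rot: [0.001, -0.164, 0.986, -0.0]
contact_force: [0.0, -0.4, 0.3]
finger_gap: 0.0225
grasp_force: 0.0
```

Emit:
carry_out(
  increments=[
    {"dx":0,"dy":0,"dz":0,"roll":0,"claw":5},
    {"dx":0,"dy":0,"dz":0,"roll":0,"claw":5},
    {"dx":0,"dy":0,"dz":0,"roll":0,"claw":5},
  ],
)

```text
clock: 18.32
eef_pos: [0.5967, -0.2368, 0.0191]
eef_rot: [0.0, -0.164, 0.986, 0.0]
contact_force: [-0.8, 0.6, 5.0]
finger_gap: 0.0122
grasp_force: 30.0
```

Run:
```python
from h import *
gobox(-.088,-.064,.15)
```

```text
t 18.32 pos [ 0.5967 -0.2368  0.0191] gap 0.0122 gf 30.0 F [-0.8  0.6  5. ] yaw x -2.8114 q7 2.44
-> dx -16.1 dy 274.5 dz -130.9 roll 0.0772
box now [-0.0828 -0.3389  0.0191]
```

Emit:
carry_out(
  increments=[
    {"dx":0,"dy":0,"dz":-50,"roll":0,"claw":5},
    {"dx":0,"dy":0,"dz":-110,"roll":0,"claw":5},
    {"dx":0,"dy":10,"dz":-131,"roll":0.02,"claw":5},
    {"dx":-4,"dy":60,"dz":-131,"roll":0.04,"claw":5},
    {"dx":-8,"dy":115,"dz":-131,"roll":0.06,"claw":5},
    {"dx":-12,"dy":170,"dz":-131,"roll":0.077,"claw":5},
    {"dx":-16,"dy":225,"dz":-131,"roll":0.077,"claw":5},
    {"dx":-16,"dy":274,"dz":-131,"roll":0.077,"claw":5},
    {"dx":-16,"dy":274,"dz":-131,"roll":0.077,"claw":5},
    {"dx":-16,"dy":274,"dz":-131,"roll":0.077,"claw":5},
  ],
)

```text
clock: 19.58
eef_pos: [0.5228, 0.0267, 0.1494]
eef_rot: [0.0, -0.126, 0.992, -0.0]
contact_force: [0.8, -0.6, -1.1]
finger_gap: 0.0119
grasp_force: 30.0
```

Run:
```python
from h import *
gobox(-.087,-.064,.0305)
```

```text
t 19.57 pos [0.5228 0.0267 0.1494] gap 0.0119 gf 30.0 F [ 0.8 -0.6 -1.1] yaw x -2.8886 q7 1.76
-> dx -1.4 dy 1.4 dz 118.9 roll -0.0001
box now [-0.0884 -0.0653  0.1494]
```

Emit:
carry_out(
  increments=[
    {"dx":0,"dy":1,"dz":50,"roll":0,"claw":5},
    {"dx":0,"dy":1,"dz":90,"roll":0,"claw":5},
    {"dx":0,"dy":1,"dz":105,"roll":0,"claw":5},
    {"dx":0,"dy":1,"dz":113,"roll":0,"claw":5},
    {"dx":0,"dy":1,"dz":118,"roll":0,"claw":5},
    {"dx":0,"dy":1,"dz":118,"roll":0,"claw":5},
    {"dx":0,"dy":1,"dz":118,"roll":0,"claw":5},
  ],
)

```text
clock: 20.45
eef_pos: [0.5233, 0.0286, 0.0325]
eef_rot: [0.001, -0.126, 0.992, 0.0]
contact_force: [-0.1, -0.2, -1.1]
finger_gap: 0.0116
grasp_force: 30.0
```

Run:
```python
from h import *
gobox(-.017,-.064,.030)
```

```text
t 20.45 pos [0.5233 0.0286 0.0325] gap 0.0116 gf 30.0 F [-0.1 -0.2 -1.1] yaw x -2.8883 q7 1.82
-> dx -70.4 dy -0.4 dz 2.6 roll 0.0002
box now [-0.0874 -0.0636  0.0325]
```

Emit:
carry_out(
  increments=[
    {"dx":0,"dy":0,"dz":2,"roll":0,"claw":5},
    {"dx":-8,"dy":0,"dz":2,"roll":0,"claw":5},
    {"dx":-17,"dy":0,"dz":2,"roll":0,"claw":5},
    {"dx":-26,"dy":0,"dz":2,"roll":0,"claw":5},
    {"dx":-35,"dy":0,"dz":2,"roll":0,"claw":5},
    {"dx":-44,"dy":0,"dz":2,"roll":0,"claw":5},
    {"dx":-53,"dy":0,"dz":2,"roll":0,"claw":5},
    {"dx":-60,"dy":0,"dz":2,"roll":0,"claw":5},
    {"dx":-64,"dy":0,"dz":2,"roll":0,"claw":5},
    {"dx":-64,"dy":0,"dz":2,"roll":0,"claw":5},
  ],
)

```text
clock: 21.7
eef_pos: [0.5846, 0.0445, 0.0295]
eef_rot: [-0.0, -0.126, 0.992, -0.0]
contact_force: [0.2, -0.2, -1.3]
finger_gap: 0.0115
grasp_force: 30.0
```

Emit:
carry_out(
  increments=[
    {"dx":-4,"dy":0,"dz":0,"roll":0,"claw":5},
    {"dx":-7,"dy":0,"dz":0,"roll":0,"claw":5},
    {"dx":-9,"dy":0,"dz":0,"roll":0,"claw":5},
    {"dx":-9,"dy":0,"dz":0,"roll":0,"claw":5},
  ],
)

```text
clock: 22.2
eef_pos: [0.59, 0.0458, 0.0291]
eef_rot: [-0.004, -0.126, 0.992, 0.0]
contact_force: [-8.0, -2.3, 5.6]
finger_gap: 0.012
grasp_force: 30.0
```

Run:
```python
from h import *
gobox(-.014,-.064,.030)
```

```text
t 22.2 pos [0.59   0.0458 0.0291] gap 0.012 gf 30.0 F [-8.  -2.3  5.6] yaw x -2.8888 q7 1.83
-> dx -4.5 dy -0.4 dz -0.9 roll -0.0003
box now [-0.0185 -0.0636  0.0291]
```

Emit:
carry_out(
  increments=[
    {"dx":-3,"dy":0,"dz":1,"roll":0,"claw":5},
    {"dx":-3,"dy":0,"dz":1,"roll":0,"claw":32},
    {"dx":-1,"dy":0,"dz":0,"roll":0,"claw":32},
    {"dx":0,"dy":0,"dz":0,"roll":0,"claw":32},
    {"dx":0,"dy":0,"dz":-40,"roll":0,"claw":32},
    {"dx":0,"dy":0,"dz":-100,"roll":0,"claw":45},
    {"dx":0,"dy":0,"dz":-160,"roll":0.15,"claw":45},
    {"dx":0,"dy":0,"dz":-190,"roll":0.33,"claw":45},
    {"dx":0,"dy":0,"dz":-190,"roll":0.51,"claw":45},
    {"dx":0,"dy":0,"dz":-190,"roll":0.69,"claw":45},
  ],
)

```text
clock: 23.45
eef_pos: [0.5936, 0.0469, 0.2203]
eef_rot: [0.001, 0.219, 0.976, 0.0]
contact_force: [0.3, 0.2, -0.7]
finger_gap: 0.045
grasp_force: 0.0
```

Run:
```python
from h import *
gobox(-.044,.04,.22,0)
```

```text
t 23.45 pos [0.5936 0.0469 0.2203] gap 0.045 gf 0.0 F [ 0.3  0.2 -0.7] yaw x 2.6991 q7 1.09
-> dx 88.7 dy 60.7 dz 0.3 roll 0.8752
box now [-0.0148 -0.0634  0.2203]
```

Emit:
carry_out(
  increments=[
    {"dx":18,"dy":12,"dz":0,"roll":0.18,"claw":45},
    {"dx":36,"dy":24,"dz":0,"roll":0.36,"claw":45},
    {"dx":54,"dy":36,"dz":0,"roll":0.54,"claw":45},
    {"dx":72,"dy":48,"dz":0,"roll":0.72,"claw":45},
    {"dx":89,"dy":61,"dz":0,"roll":0.875,"claw":45},
    {"dx":89,"dy":61,"dz":0,"roll":0.875,"claw":45},
    {"dx":89,"dy":61,"dz":0,"roll":0.875,"claw":45},
  ],
)

```text
clock: 24.32
eef_pos: [0.5388, 0.1387, 0.2197]
eef_rot: [0.0, 0.609, 0.793, -0.0]
contact_force: [0.7, 0.3, 0.0]
finger_gap: 0.0448
grasp_force: 0.0
```

Run:
```python
from h import *
import pickle
st(); c=cap('wrist'); save(c,'w5.png'); pickle.dump(c,open('w5.pkl','wb'))
g=c['frame'].astype(int).sum(2); m=g<150; m[270:]=0
for k in cv2.findContours(m.astype(np.uint8),cv2.RETR_EXTERNAL,cv2.CHAIN_APPROX_NONE)[0]:
    if cv2.contourArea(k)>100: print(cv2.boundingRect(k), rect(c,k,.049))
gobox(-.064,.153,.018,0)
```

```text
t 24.32 pos [0.5388 0.1387 0.2197] gap 0.0448 gf 0.0 F [0.7 0.3 0. ] yaw x 1.8317 q7 0.02
(292, 62, 16, 35) (array([490.8, 243.8]), 25.6, 12.0, -75.1)
(90, 15, 46, 72) (array([338.5, 231.1]), 56.0, 27.7, 83.3)
(139, 10, 62, 125) (array([390.6, 221.5]), 93.5, 44.2, -76.1)
(626, 0, 14, 77) (array([739.1, 343.7]), 57.0, 10.8, -64.6)
t 24.38 pos [0.5389 0.1383 0.2197] gap 0.0451 gf 0.0 F [-0.4 -0.4 -0.3] yaw x 1.8303 q7 0.02
-> dx 114.5 dy -18.5 dz 201.6 roll 0.0065
box now [-0.0448  0.0388  0.2197]
```

View pics/w5.png

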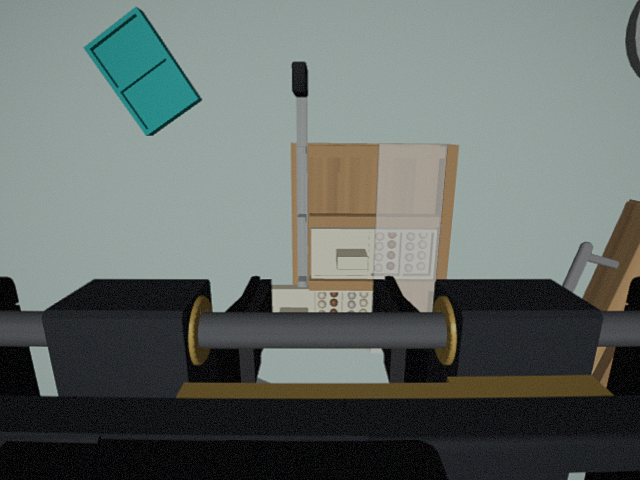

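Compartment 1 is home at (375,253). Compartment 2, at (320,300), sits about 40 mm out of its bay, so it was knocked or dragged. I'll look closer.

Emit:
carry_out(
  increments=[
    {"dx":-50,"dy":0,"dz":0,"roll":0,"claw":45},
    {"dx":-100,"dy":0,"dz":0,"roll":0,"claw":45},
    {"dx":-150,"dy":0,"dz":0,"roll":0,"claw":45},
    {"dx":-170,"dy":0,"dz":0,"roll":0,"claw":45},
    {"dx":-170,"dy":0,"dz":0,"roll":0,"claw":45},
    {"dx":-170,"dy":0,"dz":0,"roll":0,"claw":45},
  ],
)

```text
clock: 25.12
eef_pos: [0.5818, -0.0237, 0.2194]
eef_rot: [-0.0, 0.609, 0.793, 0.0]
contact_force: [1.3, -0.4, 0.2]
finger_gap: 0.0448
grasp_force: 0.0
```

Run:
```python
from h import *
import pickle
st(); c=cap('wrist'); save(c,'w6.png'); pickle.dump(c,open('w6.pkl','wb'))
```

```text
t 25.12 pos [ 0.5818 -0.0237  0.2194] gap 0.0448 gf 0.0 F [ 1.3 -0.4  0.2] yaw x 1.8311 q7 0.36
```

View pics/w6.png

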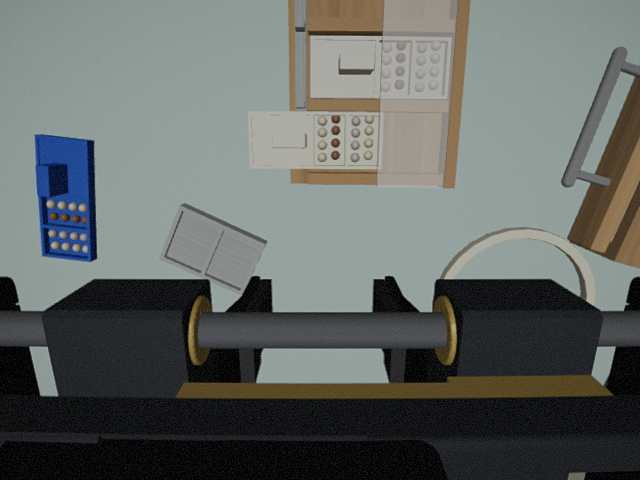

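Compartment 2 has slid straight out by about 60 mm, fin at (290,137), and is still in line with its bay. I'll push it home with closed fingers behind the fin.

Run:
```python
from h import *
import pickle
c=pickle.load(open('w6.pkl','rb'))
bx=lambda p,z:((onz(c,p,z)-B)@Rb*1000).round(1).tolist()
print('slab corners z.022',bx([(249,112),(248,168),(381,113),(380,166)],.022))
print('fin top z.05',bx([(274,138),(305,138)],.05))
gobox(-.135,-.064,.12,0)
```

```text
slab corners z.022 [[-110.2, -38.6, 22.0], [-112.9, -87.4, 22.0], [6.1, -38.5, 22.0], [7.3, -84.6, 22.0]]
fin top z.05 [[-85.2, -60.6, 50.0], [-59.7, -60.4, 50.0]]
t 25.18 pos [ 0.5818 -0.0232  0.2194] gap 0.0452 gf 0.0 F [-0.1 -0.1 -0.9] yaw x 1.8321 q7 0.36
-> dx 65.0 dy -90.7 dz 99.5 roll 0.0082
box now [-0.0438 -0.1283  0.2194]
```

Emit:
carry_out(
  increments=[
    {"dx":33,"dy":-40,"dz":40,"roll":0,"claw":0},
    {"dx":66,"dy":-81,"dz":90,"roll":0.008,"claw":0},
    {"dx":66,"dy":-81,"dz":120,"roll":0.008,"claw":0},
    {"dx":66,"dy":-81,"dz":150,"roll":0.008,"claw":0},
    {"dx":66,"dy":-81,"dz":175,"roll":0.008,"claw":0},
    {"dx":66,"dy":-81,"dz":188,"roll":0.008,"claw":0},
    {"dx":66,"dy":-81,"dz":188,"roll":0.008,"claw":0},
    {"dx":66,"dy":-81,"dz":188,"roll":0.008,"claw":0},
  ],
)

```text
clock: 26.18
eef_pos: [0.4875, 0.0188, 0.0325]
eef_rot: [0.0, 0.613, 0.79, 0.001]
contact_force: [-1.6, -0.4, 0.0]
finger_gap: 0.0005
grasp_force: 0.0
```

Run:
```python
from h import *
gobox(-.046,-.064,.031,0)
```

```text
t 26.18 pos [0.4875 0.0188 0.0325] gap 0.0005 gf 0.0 F [-1.6 -0.4  0. ] yaw x 1.8223 q7 0.27
-> dx 0.2 dy 78.5 dz 1.6 roll -0.0016
box now [-0.1245 -0.0641  0.0325]
```

Emit:
carry_out(
  increments=[
    {"dx":0,"dy":8,"dz":1,"roll":0,"claw":0},
    {"dx":0,"dy":16,"dz":1,"roll":0,"claw":0},
    {"dx":0,"dy":24,"dz":1,"roll":0,"claw":0},
    {"dx":0,"dy":32,"dz":1,"roll":0,"claw":0},
    {"dx":0,"dy":40,"dz":1,"roll":0,"claw":0},
    {"dx":0,"dy":48,"dz":1,"roll":0,"claw":0},
    {"dx":0,"dy":56,"dz":1,"roll":0,"claw":0},
    {"dx":0,"dy":63,"dz":1,"roll":0,"claw":0},
    {"dx":0,"dy":68,"dz":1,"roll":0,"claw":0},
    {"dx":0,"dy":68,"dz":1,"roll":0,"claw":0},
  ],
)

```text
clock: 27.42
eef_pos: [0.553, 0.0353, 0.0306]
eef_rot: [0.0, 0.613, 0.79, 0.0]
contact_force: [-0.4, -0.1, -0.2]
finger_gap: 0.0007
grasp_force: 0.0
```

Run:
```python
from h import *
gobox(-.046,-.064,.031,0)
```

```text
t 27.43 pos [0.553  0.0353 0.0306] gap 0.0007 gf 0.0 F [-0.4 -0.1 -0.2] yaw x 1.8219 q7 0.31
-> dx 0.5 dy 11.0 dz -0.4 roll -0.0020
box now [-0.057  -0.0645  0.0306]
```

Emit:
carry_out(
  increments=[
    {"dx":0,"dy":4,"dz":0,"roll":0,"claw":0},
    {"dx":0,"dy":8,"dz":0,"roll":0,"claw":0},
    {"dx":0,"dy":11,"dz":0,"roll":0,"claw":0},
    {"dx":0,"dy":14,"dz":0,"roll":0,"claw":0},
    {"dx":0,"dy":14,"dz":0,"roll":0,"claw":0},
  ],
)

```text
clock: 28.05
eef_pos: [0.5665, 0.0389, 0.0306]
eef_rot: [0.0, 0.613, 0.79, 0.0]
contact_force: [-0.3, -0.3, 0.1]
finger_gap: 0.0002
grasp_force: 0.0
```

Run:
```python
from h import *
gobox(-.046,-.064,.031,0)
```

```text
t 28.05 pos [0.5665 0.0389 0.0306] gap 0.0002 gf 0.0 F [-0.3 -0.3  0.1] yaw x 1.8219 q7 0.31
-> dx 0.4 dy -3.0 dz -0.4 roll -0.0020
box now [-0.043  -0.0644  0.0306]
```

Emit:
carry_out(
  increments=[
    {"dx":0,"dy":3,"dz":0,"roll":0,"claw":0},
    {"dx":0,"dy":5,"dz":0,"roll":0,"claw":0},
    {"dx":0,"dy":7,"dz":0,"roll":0,"claw":0},
    {"dx":0,"dy":7,"dz":0,"roll":0,"claw":0},
  ],
)

```text
clock: 28.55
eef_pos: [0.5692, 0.0395, 0.03]
eef_rot: [-0.003, 0.613, 0.79, -0.003]
contact_force: [-10.0, -2.3, 7.1]
finger_gap: 0.0005
grasp_force: 5.3
```

Firm contact at the back wall. I'll back off, lift and check.

Emit:
carry_out(
  increments=[
    {"dx":0,"dy":-8,"dz":0,"roll":0,"claw":0},
    {"dx":0,"dy":-10,"dz":-40,"roll":0,"claw":0},
    {"dx":0,"dy":-10,"dz":-100,"roll":0,"claw":0},
    {"dx":0,"dy":-10,"dz":-160,"roll":0,"claw":45},
    {"dx":-15,"dy":-10,"dz":-210,"roll":0,"claw":45},
    {"dx":-15,"dy":-10,"dz":-220,"roll":0,"claw":45},
    {"dx":-15,"dy":-10,"dz":-220,"roll":0,"claw":45},
  ],
)

```text
clock: 29.42
eef_pos: [0.5672, 0.0238, 0.2508]
eef_rot: [0.0, 0.613, 0.79, 0.001]
contact_force: [1.0, 0.2, -1.0]
finger_gap: 0.0328
grasp_force: 0.0
```

Run:
```python
from h import *
import pickle
st(); c=cap('wrist'); pickle.dump(c,open('w7.pkl','wb'))
bx=lambda p,z:((onz(c,p,z)-B)@Rb*1000).round(1)
# slab tail edges: sample profile along box x at bay centres, z=.022
g=cv2.cvtColor(c['frame'],cv2.COLOR_RGB2HSV)
for y in(-.080,-.05,-.015,.015):
    xs=np.arange(-.12,-.03,.0005); P=np.c_[xs,np.full(len(xs),y),np.full(len(xs),.022)]@Rb.T+B; p=proj(c,P).round().astype(int)
    s=g[np.clip(p[:,1],0,479),np.clip(p[:,0],0,639)]; w=(s[:,1]<60)&(s[:,2]>140); print(y,p[0],p[-1],'sat', [(int(x*1000),int(a),int(v)) for x,(h,a,v) in zip(xs[::12],s[::12])])
gobox(-.064,.153,.018,0)
```

```text
t 29.43 pos [0.5672 0.0238 0.2508] gap 0.0328 gf 0.0 F [ 1.   0.2 -1. ] yaw x 1.8219 q7 0.24
-0.08 [250 208] [338 208] sat [(-120, 18, 167), (-113, 20, 166), (-107, 21, 169), (-101, 18, 166), (-95, 23, 169), (-89, 22, 166), (-83, 18, 166), (-77, 17, 167), (-71, 114, 152), (-65, 107, 145), (-59, 114, 132), (-53, 14, 179), (-47, 14, 180), (-41, 16, 179), (-35, 14, 178)]
-0.05 [249 179] [338 178] sat [(-120, 22, 166), (-113, 22, 166), (-107, 20, 167), (-101, 19, 164), (-95, 21, 168), (-89, 20, 163), (-83, 23, 166), (-77, 17, 165), (-71, 109, 152), (-65, 9, 143), (-59, 47, 135), (-53, 16, 178), (-47, 17, 179), (-41, 16, 180), (-35, 14, 176)]
-0.015 [247 143] [339 142] sat [(-120, 22, 165), (-113, 22, 165), (-107, 17, 168), (-101, 23, 167), (-95, 20, 167), (-89, 20, 166), (-83, 21, 167), (-77, 19, 165), (-71, 107, 150), (-65, 7, 142), (-59, 18, 131), (-53, 16, 174), (-47, 16, 176), (-41, 16, 178), (-35, 14, 176)]
0.015 [246 110] [339 110] sat [(-120, 19, 164), (-113, 22, 166), (-107, 16, 160), (-101, 21, 170), (-95, 20, 163), (-89, 20, 165), (-83, 23, 166), (-77, 18, 167), (-71, 106, 151), (-65, 9, 146), (-59, 18, 130), (-53, 9, 172), (-47, 12, 177), (-41, 13, 177), (-35, 13, 177)]
t 29.48 pos [0.5665 0.0241 0.2495] gap 0.037 gf 0.0 F [1.  0.2 0.1] yaw x 1.8224 q7 0.24
-> dx 231.6 dy -17.4 dz 231.6 roll -0.0014
box now [-0.0467 -0.0788  0.2495]
```

Both compartments' tails are at box x ≈ -55, so both are home. Going to the tab.

Emit:
carry_out(
  increments=[
    {"dx":58,"dy":-4,"dz":0,"roll":0,"claw":45},
    {"dx":116,"dy":-9,"dz":10,"roll":0,"claw":45},
    {"dx":174,"dy":-13,"dz":20,"roll":0,"claw":45},
    {"dx":232,"dy":-18,"dz":50,"roll":0,"claw":45},
    {"dx":232,"dy":-18,"dz":110,"roll":0,"claw":45},
    {"dx":232,"dy":-18,"dz":170,"roll":0,"claw":45},
    {"dx":232,"dy":-18,"dz":215,"roll":0,"claw":45},
    {"dx":232,"dy":-18,"dz":231,"roll":0,"claw":45},
    {"dx":232,"dy":-18,"dz":231,"roll":0,"claw":45},
    {"dx":232,"dy":-18,"dz":231,"roll":0,"claw":5},
  ],
)

```text
clock: 30.72
eef_pos: [0.4932, 0.2445, 0.0212]
eef_rot: [0.0, 0.613, 0.79, 0.001]
contact_force: [0.7, -0.1, -0.1]
finger_gap: 0.0406
grasp_force: 0.0
```

Emit:
carry_out(
  increments=[
    {"dx":0,"dy":0,"dz":0,"roll":0,"claw":5},
    {"dx":0,"dy":0,"dz":0,"roll":0,"claw":5},
    {"dx":0,"dy":0,"dz":0,"roll":0,"claw":5},
    {"dx":0,"dy":0,"dz":0,"roll":0,"claw":5},
    {"dx":0,"dy":0,"dz":0,"roll":0,"claw":5},
  ],
)

```text
clock: 31.35
eef_pos: [0.4915, 0.2438, 0.0201]
eef_rot: [-0.0, 0.613, 0.79, -0.0]
contact_force: [-2.8, -0.5, 4.9]
finger_gap: 0.0116
grasp_force: 30.0
```

Emit:
carry_out(
  increments=[
    {"dx":-8,"dy":0,"dz":0,"roll":0,"claw":5},
    {"dx":-16,"dy":0,"dz":0,"roll":0,"claw":5},
    {"dx":-24,"dy":0,"dz":0,"roll":0,"claw":5},
    {"dx":-30,"dy":0,"dz":0,"roll":0,"claw":5},
    {"dx":-34,"dy":0,"dz":0,"roll":0,"claw":5},
    {"dx":-36,"dy":0,"dz":0,"roll":0,"claw":5},
    {"dx":-36,"dy":0,"dz":0,"roll":0,"claw":5},
  ],
)

```text
clock: 32.22
eef_pos: [0.4998, 0.2118, 0.0201]
eef_rot: [-0.001, 0.612, 0.791, 0.001]
contact_force: [-4.3, 4.8, 4.7]
finger_gap: 0.0117
grasp_force: 30.0
```

Run:
```python
from h import *
gobox(-.064,.122,.018,0)
```

```text
t 32.23 pos [0.4998 0.2118 0.0201] gap 0.0117 gf 30.0 F [-4.3  4.8  4.7] yaw x 1.8235 q7 -0.07
-> dx 2.3 dy 0.3 dz 2.1 roll -0.0003
box now [-0.0643  0.1197  0.0201]
```

The bar moved 33 mm to its stop. Releasing, then off to tray A.

Emit:
carry_out(
  increments=[
    {"dx":3,"dy":0,"dz":0,"roll":0,"claw":45},
    {"dx":3,"dy":0,"dz":0,"roll":0,"claw":45},
    {"dx":3,"dy":0,"dz":0,"roll":0,"claw":45},
    {"dx":3,"dy":0,"dz":-60,"roll":0,"claw":45},
    {"dx":3,"dy":0,"dz":-120,"roll":-0.1,"claw":87},
    {"dx":3,"dy":0,"dz":-180,"roll":-0.25,"claw":87},
    {"dx":3,"dy":0,"dz":-200,"roll":-0.43,"claw":87},
    {"dx":3,"dy":0,"dz":-200,"roll":-0.61,"claw":87},
    {"dx":3,"dy":0,"dz":-200,"roll":-0.79,"claw":87},
  ],
)

```text
clock: 33.35
eef_pos: [0.5004, 0.2114, 0.22]
eef_rot: [0.0, 0.259, 0.966, 0.0]
contact_force: [0.3, 0.0, -0.4]
finger_gap: 0.0843
grasp_force: 0.0
```

Run:
```python
from h import *
go(.665,.40,.22,89)
```

```text
t 33.35 pos [0.5004 0.2114 0.22  ] gap 0.0843 gf 0.0 F [ 0.3  0.  -0.4] yaw x 2.6171 q7 0.63
-> dx -48.0 dy 245.7 dz 0.2 roll -0.5071
```

Emit:
carry_out(
  increments=[
    {"dx":-10,"dy":50,"dz":0,"roll":-0.1,"claw":87},
    {"dx":-20,"dy":100,"dz":0,"roll":-0.2,"claw":87},
    {"dx":-30,"dy":150,"dz":0,"roll":-0.3,"claw":87},
    {"dx":-40,"dy":200,"dz":0,"roll":-0.4,"claw":87},
    {"dx":-48,"dy":245,"dz":0,"roll":-0.507,"claw":87},
    {"dx":-48,"dy":245,"dz":0,"roll":-0.507,"claw":87},
    {"dx":-48,"dy":245,"dz":0,"roll":-0.507,"claw":87},
    {"dx":-48,"dy":245,"dz":0,"roll":-0.507,"claw":87},
  ],
)

```text
clock: 34.35
eef_pos: [0.6654, 0.3975, 0.2207]
eef_rot: [0.001, 0.012, 1.0, 0.0]
contact_force: [0.1, -1.1, 0.1]
finger_gap: 0.0871
grasp_force: 0.0
```

Run:
```python
from h import *
import pickle
st(); c=cap('wrist'); t=cap('top'); pickle.dump(c,open('w8.pkl','wb'))
T=np.clip(t['frame'].astype(float)*2,0,255).astype(np.uint8)
im=np.vstack([c['frame'][:275],cv2.resize(T[140:300,80:400],None,fx=2,fy=2,interpolation=cv2.INTER_CUBIC)])
cv2.imwrite('pics/w8.png',im[:,:,::-1])
```

```text
t 34.35 pos [0.6654 0.3975 0.2207] gap 0.0871 gf 0.0 F [ 0.1 -1.1  0.1] yaw x 3.117 q7 1.07
```

View pics/w8.png

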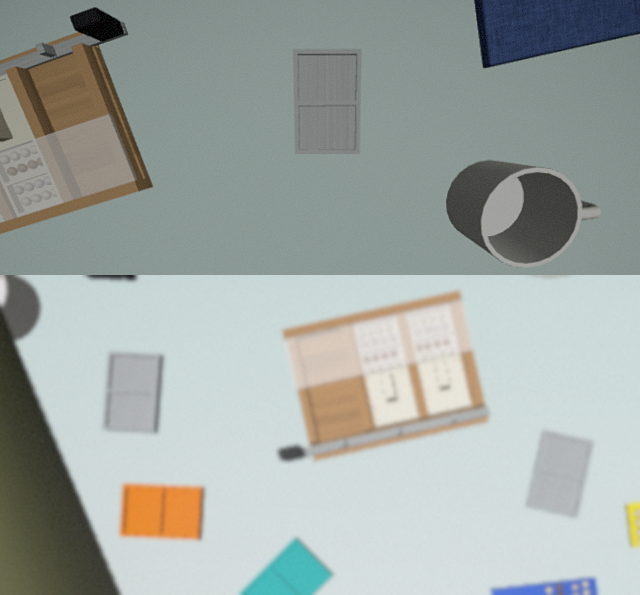

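The compartments are home, the bar is shut, and tray A is in the wrist view at (327,101).

Run:
```python
from h import *
import pickle
c=pickle.load(open('w8.pkl','rb')); t=pickle.load(open('top0.pkl','rb'))
q=[(294,49),(360.5,49),(359,153),(295,153)]
P=onz(c,q,.014)[:,:2]; d=P[2]+P[3]-P[0]-P[1]; yaw=np.degrees(np.arctan2(d[1],d[0]))
print(P.mean(0).round(4),[np.linalg.norm(P[i]-P[i-1]).round(4) for i in range(4)],yaw)
T=lambda x,y:(120+x/2-.25,130+y/2-.25)
for w,p in((q[0],T(77,178)),(q[1],T(24,175)),(q[2],T(29,98)),(q[3],T(83,101))): print(tri(c,w,t,p)[0].round(4))
go(*P.mean(0),.005,90+yaw)
```

```text
[0.5646 0.4034] [np.float64(0.0889), np.float64(0.0579), np.float64(0.0889), np.float64(0.0592)] -1.3329218463807462
[0.5185 0.3749 0.0083]
[0.5203 0.4338 0.0132]
[0.609  0.432  0.0161]
[0.6083 0.3724 0.0079]
t 34.45 pos [0.6653 0.398  0.221 ] gap 0.087 gf 0.0 F [-0.  -0.8  0.4] yaw x 3.1175 q7 1.07
-> dx 101.0 dy 2.8 dz 215.9 roll -0.0008
```

Emit:
carry_out(
  increments=[
    {"dx":50,"dy":1,"dz":30,"roll":0,"claw":87},
    {"dx":101,"dy":3,"dz":60,"roll":0,"claw":87},
    {"dx":101,"dy":3,"dz":115,"roll":0,"claw":87},
    {"dx":101,"dy":3,"dz":165,"roll":0,"claw":87},
    {"dx":101,"dy":3,"dz":200,"roll":0,"claw":87},
    {"dx":101,"dy":3,"dz":213,"roll":0,"claw":87},
    {"dx":101,"dy":3,"dz":217,"roll":0,"claw":87},
    {"dx":101,"dy":3,"dz":217,"roll":0,"claw":87},
    {"dx":101,"dy":3,"dz":217,"roll":0,"claw":50},
    {"dx":101,"dy":3,"dz":217,"roll":0,"claw":50},
  ],
)

```text
clock: 35.7
eef_pos: [0.565, 0.4047, 0.0038]
eef_rot: [0.001, 0.011, 1.0, 0.001]
contact_force: [-0.5, -0.4, -0.1]
finger_gap: 0.0745
grasp_force: 0.0
```

Emit:
carry_out(
  increments=[
    {"dx":0,"dy":0,"dz":0,"roll":0,"claw":50},
    {"dx":0,"dy":0,"dz":0,"roll":0,"claw":50},
    {"dx":0,"dy":0,"dz":0,"roll":0,"claw":50},
  ],
)

```text
clock: 36.08
eef_pos: [0.5645, 0.4044, 0.0029]
eef_rot: [0.0, 0.011, 1.0, 0.0]
contact_force: [-0.2, -0.6, 2.2]
finger_gap: 0.0596
grasp_force: 30.0
```

Run:
```python
from h import *
import pickle
c=pickle.load(open('w4.pkl','rb')); t=pickle.load(open('top0.pkl','rb'))
q=[(60,3),(133,19),(127,119),(57,107)]
# stand: top cam vs wrist corners
T=lambda x,y:(120+x/2-.25,130+y/2-.25)
for w,p in((q[0],T(758,188)),(q[3],T(771,113))): print(tri(c,w,t,p))
f=t['frame'].astype(int); m=(f.sum(2)<215); k=blob(m,(489,203)); print('top',rect(t,k,.02),rect(t,k,.0))
go(.564,.30,.15,89)
```

```text
(array([ 0.53049571, -0.40850006,  0.01945457]), np.float64(0.0003597709926426717))
(array([ 0.61748739, -0.42162935,  0.02388309]), np.float64(9.743715889811611e-05))
top (array([ 579. , -384.1]), 91.8, 64.1, -10.7) (array([ 581.9, -391.3]), 93.5, 65.2, -10.7)
t 36.08 pos [0.5645 0.4044 0.0029] gap 0.0596 gf 30.0 F [-0.2 -0.6  2.2] yaw x 3.1188 q7 1.01
-> dx -1.9 dy -104.3 dz -147.2 roll -0.0053
```

Tray A is held with a gap of 59.6 mm. The stand top triangulates to about 20 mm. Carrying to a view point behind the stand.

Emit:
carry_out(
  increments=[
    {"dx":0,"dy":0,"dz":-50,"roll":0,"claw":50},
    {"dx":0,"dy":0,"dz":-110,"roll":0,"claw":50},
    {"dx":0,"dy":0,"dz":-170,"roll":0,"claw":50},
    {"dx":0,"dy":-30,"dz":-215,"roll":0,"claw":50},
    {"dx":-10,"dy":-90,"dz":-217,"roll":0,"claw":50},
    {"dx":-20,"dy":-150,"dz":-217,"roll":0,"claw":50},
    {"dx":-30,"dy":-210,"dz":-217,"roll":0,"claw":50},
    {"dx":-40,"dy":-270,"dz":-217,"roll":0,"claw":50},
    {"dx":-50,"dy":-330,"dz":-217,"roll":0,"claw":50},
    {"dx":-60,"dy":-380,"dz":-217,"roll":0,"claw":50},
  ],
)

```text
clock: 37.33
eef_pos: [0.6153, 0.0199, 0.2193]
eef_rot: [-0.0, 0.012, 1.0, -0.0]
contact_force: [1.4, 0.6, -2.3]
finger_gap: 0.0599
grasp_force: 30.0
```

Run:
```python
from h import *
go(.677,-.403,.22,79.3)
```

```text
t 37.33 pos [0.6153 0.0199 0.2193] gap 0.0599 gf 30.0 F [ 1.4  0.6 -2.3] yaw x 3.1171 q7 1.57
-> dx -72.0 dy -421.3 dz -0.5 roll 0.1623
```

Emit:
carry_out(
  increments=[
    {"dx":-9,"dy":-55,"dz":0,"roll":0.02,"claw":50},
    {"dx":-18,"dy":-110,"dz":0,"roll":0.04,"claw":50},
    {"dx":-27,"dy":-165,"dz":0,"roll":0.06,"claw":50},
    {"dx":-36,"dy":-220,"dz":0,"roll":0.08,"claw":50},
    {"dx":-45,"dy":-275,"dz":0,"roll":0.1,"claw":50},
    {"dx":-54,"dy":-330,"dz":0,"roll":0.12,"claw":50},
    {"dx":-63,"dy":-380,"dz":0,"roll":0.14,"claw":50},
    {"dx":-72,"dy":-421,"dz":0,"roll":0.162,"claw":50},
    {"dx":-72,"dy":-421,"dz":0,"roll":0.162,"claw":50},
    {"dx":-72,"dy":-421,"dz":0,"roll":0.162,"claw":50},
  ],
)

```text
clock: 38.58
eef_pos: [0.6781, -0.3987, 0.2186]
eef_rot: [-0.0, 0.092, 0.996, 0.001]
contact_force: [-0.0, -0.1, -1.0]
finger_gap: 0.0597
grasp_force: 30.0
```

Run:
```python
from h import *
import pickle
st(); c=cap('wrist'); save(c,'w9.png'); pickle.dump(c,open('w9.pkl','wb'))
```

```text
t 38.58 pos [ 0.6781 -0.3987  0.2186] gap 0.0597 gf 30.0 F [-0.  -0.1 -1. ] yaw x 2.9571 q7 2.08
```

View pics/w9.png

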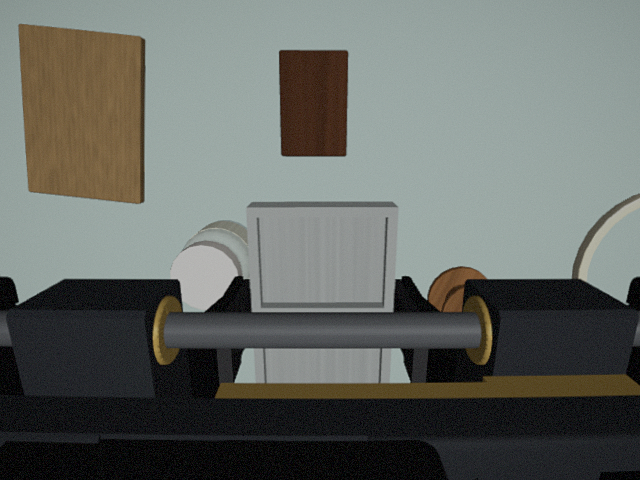

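The stand is at (314,103), squarely ahead. The held tray's front edge is at row 205 and level. Computing the stand pose and the tray's offset in the grip.

Run:
```python
from h import *
import pickle
o,m=st()
c=pickle.load(open('w9.pkl','rb'))
g=cv2.cvtColor(c['frame'],cv2.COLOR_RGB2HSV); mk=(g[...,2]<120)&(g[...,1]>90)
k=blob(mk,(314,103)); print(cv2.boundingRect(k)); print('stand z20',rect(c,k,.02))
e=onz(c,[(249,208),(396,208)],.2186+.011); e2=onz(c,[(247,203),(398,203)],.2186+.011-.014)
print('tray edge in tool',((e-o['eef_pos'])@m*1000).round(1).tolist(),((e2-o['eef_pos'])@m*1000).round(1).tolist())
go(.5785,-.384,.04,79.3)
```

```text
t 38.62 pos [ 0.6786 -0.3978  0.2191] gap 0.0597 gf 30.0 F [ 1.4  0.1 -0.8] yaw x 2.9586 q7 2.08
(280, 51, 68, 105)
stand z20 (array([ 579.4, -389.2]), 87.3, 58.0, -10.6)
tray edge in tool [[44.4, -30.8, -10.5], [44.4, 26.9, -10.4]] [[44.1, -34.2, 3.5], [44.0, 30.3, 3.6]]
t 38.62 pos [ 0.6786 -0.3978  0.2191] gap 0.0597 gf 30.0 F [ 1.4  0.1 -0.8] yaw x 2.9586 q7 2.08
-> dx 100.9 dy -5.0 dz 179.2 roll 0.0037
```

Run:
```python
from h import *
go(.579,-.385,.03,79.4)
```

```text
t 38.62 pos [ 0.6786 -0.3978  0.2191] gap 0.0597 gf 30.0 F [ 1.4  0.1 -0.8] yaw x 2.9586 q7 2.08
-> dx 100.2 dy -5.9 dz 189.2 roll 0.0020
```

Emit:
carry_out(
  increments=[
    {"dx":50,"dy":-3,"dz":0,"roll":0,"claw":50},
    {"dx":100,"dy":-6,"dz":0,"roll":0,"claw":50},
    {"dx":100,"dy":-6,"dz":50,"roll":0,"claw":50},
    {"dx":100,"dy":-6,"dz":100,"roll":0,"claw":50},
    {"dx":100,"dy":-6,"dz":140,"roll":0,"claw":50},
    {"dx":100,"dy":-6,"dz":165,"roll":0,"claw":50},
    {"dx":100,"dy":-6,"dz":180,"roll":0,"claw":50},
    {"dx":100,"dy":-6,"dz":188,"roll":0,"claw":50},
    {"dx":100,"dy":-6,"dz":188,"roll":0,"claw":50},
  ],
)

```text
clock: 39.75
eef_pos: [0.5791, -0.3868, 0.032]
eef_rot: [0.0, 0.092, 0.996, 0.0]
contact_force: [1.0, 0.6, -0.2]
finger_gap: 0.0596
grasp_force: 30.0
```

Run:
```python
from h import *
go(.579,-.385,.0235,79.4)
```

```text
t 39.75 pos [ 0.5791 -0.3868  0.032 ] gap 0.0596 gf 30.0 F [ 1.   0.6 -0.2] yaw x 2.9574 q7 2.19
-> dx 0.4 dy 1.7 dz 8.5 roll 0.0008
```

Emit:
carry_out(
  increments=[
    {"dx":0,"dy":1,"dz":4,"roll":0,"claw":50},
    {"dx":0,"dy":1,"dz":7,"roll":0,"claw":50},
    {"dx":0,"dy":1,"dz":9,"roll":0,"claw":50},
    {"dx":0,"dy":1,"dz":9,"roll":0,"claw":50},
    {"dx":0,"dy":1,"dz":9,"roll":0,"claw":50},
  ],
)

```text
clock: 40.38
eef_pos: [0.579, -0.3862, 0.0229]
eef_rot: [0.0, 0.092, 0.996, -0.0]
contact_force: [0.7, 0.6, 1.4]
finger_gap: 0.0594
grasp_force: 30.0
```

On the stand. Releasing and heading for tray B.

Emit:
carry_out(
  increments=[
    {"dx":0,"dy":0,"dz":0,"roll":0,"claw":80},
    {"dx":0,"dy":0,"dz":0,"roll":0,"claw":80},
    {"dx":0,"dy":0,"dz":0,"roll":0,"claw":80},
    {"dx":0,"dy":0,"dz":-50,"roll":0,"claw":87},
    {"dx":0,"dy":0,"dz":-110,"roll":0,"claw":87},
    {"dx":-40,"dy":0,"dz":-170,"roll":0,"claw":87},
    {"dx":-100,"dy":0,"dz":-197,"roll":0,"claw":87},
    {"dx":-100,"dy":0,"dz":-197,"roll":0,"claw":87},
    {"dx":-100,"dy":0,"dz":-197,"roll":0,"claw":87},
  ],
)

```text
clock: 41.5
eef_pos: [0.6779, -0.4046, 0.2191]
eef_rot: [-0.0, 0.092, 0.996, -0.0]
contact_force: [-1.2, -0.5, -0.2]
finger_gap: 0.0868
grasp_force: 0.0
```

Run:
```python
from h import *
import pickle
st(); c=cap('wrist'); pickle.dump(c,open('w10.pkl','wb'));save(c,'w10.png')
go(.585,-.105,.22,79.3)
```

```text
t 41.5 pos [ 0.6779 -0.4046  0.2191] gap 0.0868 gf 0.0 F [-1.2 -0.5 -0.2] yaw x 2.9577 q7 2.08
t 41.55 pos [ 0.6766 -0.4048  0.2188] gap 0.0868 gf 0.0 F [-0.9 -0.4 -0.2] yaw x 2.9564 q7 2.08
-> dx 145.2 dy 277.8 dz -1.1 roll 0.0016
```

View pics/w10.png

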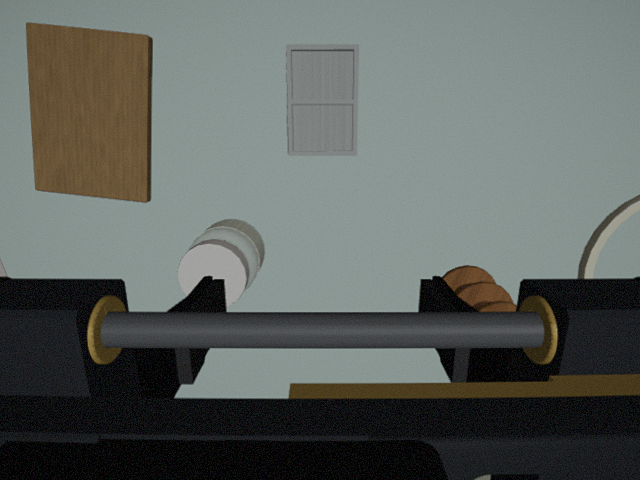

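Tray A (322,100) covers the stand completely. On to tray B.

Emit:
carry_out(
  increments=[
    {"dx":28,"dy":53,"dz":0,"roll":0,"claw":87},
    {"dx":56,"dy":106,"dz":0,"roll":0,"claw":87},
    {"dx":84,"dy":159,"dz":0,"roll":0,"claw":87},
    {"dx":112,"dy":212,"dz":0,"roll":0,"claw":87},
    {"dx":140,"dy":265,"dz":0,"roll":0,"claw":87},
    {"dx":145,"dy":278,"dz":0,"roll":0,"claw":87},
    {"dx":145,"dy":278,"dz":0,"roll":0,"claw":87},
    {"dx":145,"dy":278,"dz":0,"roll":0,"claw":87},
  ],
)

```text
clock: 42.55
eef_pos: [0.5853, -0.1071, 0.2195]
eef_rot: [0.0, 0.094, 0.996, -0.001]
contact_force: [0.2, -0.4, -0.6]
finger_gap: 0.0869
grasp_force: 0.0
```

Run:
```python
from h import *
import pickle
a=pickle.load(open('w10.pkl','rb')); s=pickle.load(open('w9.pkl','rb'))
def corners(c,q,z):
    P=onz(c,q,z)[:,:2]; d=P[2]+P[3]-P[0]-P[1]; print(P.mean(0).round(4),[np.linalg.norm(P[i]-P[i-1]).round(4) for i in range(4)],np.degrees(np.arctan2(d[1],d[0])).round(2)); return P
corners(a,[(287,45),(358.5,45),(357,155),(288,155)],.034)
corners(s,[(280,51),(348,51),(347,156),(281,156)],.020)
st(); c=cap('wrist'); pickle.dump(c,open('w11.pkl','wb'))
bg=np.median(c['frame'][:200].reshape(-1,3),0); df=np.abs(c['frame'].astype(int)-bg).sum(2)
m=(df>25); m[270:]=0; m=cv2.morphologyEx(m.astype(np.uint8),cv2.MORPH_CLOSE,np.ones((5,5))); p=proj(c,[.486,-.087,.014])[0]; print(p)
k=blob(m,p); print(cv2.boundingRect(k),cv2.approxPolyDP(k,5,True).reshape(-1,2).tolist(),rect(c,k,.014))
go(.486,-.087,.004,79.3)
```

```text
[ 0.5795 -0.3873] [np.float64(0.0885), np.float64(0.0585), np.float64(0.0885), np.float64(0.0602)] -10.61
[ 0.5799 -0.3887] [np.float64(0.0881), np.float64(0.058), np.float64(0.0881), np.float64(0.0598)] -10.8
t 42.55 pos [ 0.5853 -0.1071  0.2195] gap 0.0869 gf 0.0 F [ 0.2 -0.4 -0.6] yaw x 2.9536 q7 1.63
[325.18612707 101.79917484]
(174, 0, 466, 270) [[639, 0], [529, 0], [537, 12], [547, 2], [544, 10], [560, 16], [548, 20], [548, 27], [567, 24], [572, 38], [583, 36], [604, 62], [427, 146], [411, 144], [417, 156], [408, 149], [398, 155], [403, 143], [381, 147], [383, 139], [367, 134], [371, 145], [379, 140], [380, 149], [367, 152], [374, 160], [354, 163], [350, 153], [361, 152], [353, 127], [361, 123], [354, 111], [355, 49], [288, 48], [289, 103], [279, 104], [289, 109], [290, 146], [264, 134], [263, 144], [273, 138], [269, 145], [280, 155], [265, 172], [250, 162], [247, 186], [236, 170], [226, 174], [234, 155], [223, 159], [228, 168], [222, 178], [229, 176], [234, 189], [224, 190], [216, 209], [205, 207], [216, 210], [215, 220], [200, 218], [199, 206], [184, 208], [179, 199], [174, 209], [182, 203], [183, 212], [217, 225], [215, 236], [208, 235], [210, 228], [187, 228], [196, 236], [185, 247], [202, 231], [205, 253], [194, 260], [216, 256], [215, 265], [205, 266], [218, 268], [236, 266], [230, 256], [248, 257], [240, 262], [245, 268], [261, 260], [277, 269], [293, 262], [297, 269], [316, 269], [313, 252], [321, 249], [320, 266], [339, 269], [339, 263], [356, 265], [351, 257], [359, 261], [364, 249], [372, 249], [362, 264], [368, 269], [409, 269], [415, 262], [395, 260], [416, 250], [419, 258], [432, 252], [422, 264], [445, 260], [466, 269], [542, 269], [639, 228]] (array([559. , -25.7]), 443.8, 246.1, -89.9)
t 42.6 pos [ 0.5854 -0.1073  0.2195] gap 0.0869 gf 0.0 F [ 0.4  0.3 -0. ] yaw x 2.9532 q7 1.63
-> dx 101.5 dy 1.6 dz 215.5 roll -0.0017
```

Tray B is at (322,101) and lined up with the tool, and its position is confirmed. Grasping.

Emit:
carry_out(
  increments=[
    {"dx":50,"dy":0,"dz":30,"roll":0,"claw":87},
    {"dx":101,"dy":1,"dz":60,"roll":0,"claw":87},
    {"dx":101,"dy":1,"dz":115,"roll":0,"claw":87},
    {"dx":101,"dy":1,"dz":165,"roll":0,"claw":87},
    {"dx":101,"dy":1,"dz":200,"roll":0,"claw":87},
    {"dx":101,"dy":1,"dz":213,"roll":0,"claw":87},
    {"dx":101,"dy":1,"dz":216,"roll":0,"claw":87},
    {"dx":101,"dy":1,"dz":216,"roll":0,"claw":87},
    {"dx":101,"dy":1,"dz":216,"roll":0,"claw":50},
    {"dx":101,"dy":1,"dz":216,"roll":0,"claw":50},
  ],
)

```text
clock: 43.85
eef_pos: [0.4874, -0.0849, 0.0044]
eef_rot: [0.001, 0.092, 0.996, 0.0]
contact_force: [-0.2, -0.7, 0.7]
finger_gap: 0.074
grasp_force: 0.0
```

Emit:
carry_out(
  increments=[
    {"dx":0,"dy":0,"dz":0,"roll":0,"claw":50},
    {"dx":0,"dy":0,"dz":0,"roll":0,"claw":50},
    {"dx":0,"dy":0,"dz":0,"roll":0,"claw":50},
    {"dx":0,"dy":0,"dz":-50,"roll":0,"claw":50},
    {"dx":0,"dy":0,"dz":-110,"roll":0,"claw":50},
    {"dx":0,"dy":0,"dz":-170,"roll":0,"claw":50},
    {"dx":0,"dy":0,"dz":-217,"roll":0,"claw":50},
  ],
)

```text
clock: 44.72
eef_pos: [0.4866, -0.0847, 0.2227]
eef_rot: [0.001, 0.092, 0.996, 0.001]
contact_force: [0.7, -0.0, -2.5]
finger_gap: 0.0599
grasp_force: 30.0
```

Run:
```python
from h import *
go(.6775,-.403,.22,79.3)
```

```text
t 44.73 pos [ 0.4866 -0.0847  0.2227] gap 0.0599 gf 30.0 F [ 0.7 -0.  -2.5] yaw x 2.957 q7 1.49
-> dx -246.0 dy -277.8 dz 2.7 roll 0.0021
```

Emit:
carry_out(
  increments=[
    {"dx":-36,"dy":-41,"dz":2,"roll":0,"claw":50},
    {"dx":-72,"dy":-82,"dz":2,"roll":0,"claw":50},
    {"dx":-108,"dy":-123,"dz":2,"roll":0,"claw":50},
    {"dx":-144,"dy":-164,"dz":2,"roll":0,"claw":50},
    {"dx":-180,"dy":-205,"dz":2,"roll":0,"claw":50},
    {"dx":-216,"dy":-246,"dz":2,"roll":0,"claw":50},
    {"dx":-246,"dy":-278,"dz":2,"roll":0.002,"claw":50},
    {"dx":-246,"dy":-278,"dz":2,"roll":0.002,"claw":50},
    {"dx":-246,"dy":-278,"dz":2,"roll":0.002,"claw":50},
  ],
)

```text
clock: 45.85
eef_pos: [0.6771, -0.4027, 0.2172]
eef_rot: [-0.001, 0.093, 0.996, 0.001]
contact_force: [0.1, -0.4, -1.2]
finger_gap: 0.0591
grasp_force: 30.0
```

Run:
```python
from h import *
import pickle
o,m=st(); c=cap('wrist'); pickle.dump(c,open('w12.pkl','wb'));
# gray-level profile down the middle columns: tray front edge rows
g=cv2.cvtColor(c['frame'],cv2.COLOR_RGB2GRAY)[:,270:375].mean(1); d=np.gradient(g); print([(i,round(float(d[i]),1)) for i in range(185,235) if abs(d[i])>4])
g9=cv2.cvtColor(pickle.load(open('w9.pkl','rb'))['frame'],cv2.COLOR_RGB2GRAY)[:,270:375].mean(1); d=np.gradient(g9); print('w9',[(i,round(float(d[i]),1)) for i in range(185,235) if abs(d[i])>4])
go(.579,-.3855,.05,79.3)
```

```text
t 45.85 pos [ 0.6771 -0.4027  0.2172] gap 0.0591 gf 30.0 F [ 0.1 -0.4 -1.2] yaw x 2.9548 q7 2.12
[(197, -23.2), (198, -37.3), (199, -12.6), (202, 7.2), (203, 27.8), (204, 19.3)]
w9 [(200, -13.9), (201, -35.7), (202, -22.4), (206, 20.9), (207, 28.1), (208, 7.0)]
t 45.9 pos [ 0.6774 -0.4021  0.2182] gap 0.0598 gf 30.0 F [ 0.8 -0.4  0.3] yaw x 2.9558 q7 2.12
-> dx 99.7 dy -2.2 dz 168.2 roll 0.0009
```

Emit:
carry_out(
  increments=[
    {"dx":50,"dy":-2,"dz":0,"roll":0,"claw":50},
    {"dx":98,"dy":-3,"dz":0,"roll":0,"claw":50},
    {"dx":98,"dy":-3,"dz":50,"roll":0,"claw":50},
    {"dx":98,"dy":-3,"dz":100,"roll":0,"claw":50},
    {"dx":98,"dy":-3,"dz":140,"roll":0,"claw":50},
    {"dx":98,"dy":-3,"dz":160,"roll":0,"claw":50},
    {"dx":98,"dy":-3,"dz":172,"roll":0,"claw":50},
    {"dx":98,"dy":-3,"dz":172,"roll":0,"claw":50},
    {"dx":98,"dy":-3,"dz":172,"roll":0,"claw":50},
  ],
)

```text
clock: 47.02
eef_pos: [0.5814, -0.389, 0.0483]
eef_rot: [0.001, 0.093, 0.996, -0.001]
contact_force: [-0.3, -0.3, -2.0]
finger_gap: 0.0595
grasp_force: 30.0
```

Run:
```python
from h import *
go(.578,-.386,.0375,79.3)
```

```text
t 47.02 pos [ 0.5814 -0.389   0.0483] gap 0.0595 gf 30.0 F [-0.3 -0.3 -2. ] yaw x 2.9548 q7 2.23
-> dx 3.9 dy 2.3 dz 10.8 roll -0.0000
```

Emit:
carry_out(
  increments=[
    {"dx":1,"dy":2,"dz":4,"roll":0,"claw":50},
    {"dx":1,"dy":2,"dz":8,"roll":0,"claw":50},
    {"dx":1,"dy":2,"dz":10,"roll":0,"claw":50},
    {"dx":1,"dy":2,"dz":11,"roll":0,"claw":50},
    {"dx":1,"dy":2,"dz":11,"roll":0,"claw":50},
  ],
)

```text
clock: 47.65
eef_pos: [0.5801, -0.3859, 0.038]
eef_rot: [0.0, 0.093, 0.996, 0.001]
contact_force: [-3.6, 4.1, 11.3]
finger_gap: 0.0594
grasp_force: 30.0
```

Emit:
carry_out(
  increments=[
    {"dx":1,"dy":2,"dz":-1,"roll":0,"claw":50},
    {"dx":1,"dy":2,"dz":-1,"roll":0,"claw":78},
    {"dx":1,"dy":2,"dz":-1,"roll":0,"claw":78},
    {"dx":1,"dy":2,"dz":-1,"roll":0,"claw":78},
    {"dx":1,"dy":2,"dz":-50,"roll":0,"claw":87},
    {"dx":1,"dy":2,"dz":-110,"roll":0,"claw":87},
    {"dx":-40,"dy":2,"dz":-170,"roll":0,"claw":87},
    {"dx":-98,"dy":2,"dz":-182,"roll":0,"claw":87},
    {"dx":-98,"dy":2,"dz":-182,"roll":0,"claw":87},
    {"dx":-98,"dy":2,"dz":-182,"roll":0,"claw":87},
  ],
)

```text
clock: 48.9
eef_pos: [0.6758, -0.4026, 0.2161]
eef_rot: [-0.001, 0.093, 0.996, 0.0]
contact_force: [-1.2, -0.2, -0.1]
finger_gap: 0.0867
grasp_force: 0.0
```

Run:
```python
from h import *
import pickle
st(); c=cap('wrist'); s=cap('side'); t=cap('top'); pickle.dump(c,open('w13.pkl','wb'))
T=np.clip(t['frame'].astype(float)*2,0,255).astype(np.uint8)
W=c['frame'][:275,200:480]
a=np.hstack([W,s['frame'][200:475,270:570]]); b=cv2.resize(T[140:250,130:420],(580,220))
cv2.imwrite('pics/w13.png',np.vstack([a,b])[:,:,::-1])
```

```text
t 48.9 pos [ 0.6758 -0.4026  0.2161] gap 0.0867 gf 0.0 F [-1.2 -0.2 -0.1] yaw x 2.9544 q7 2.12
```

View pics/w13.png

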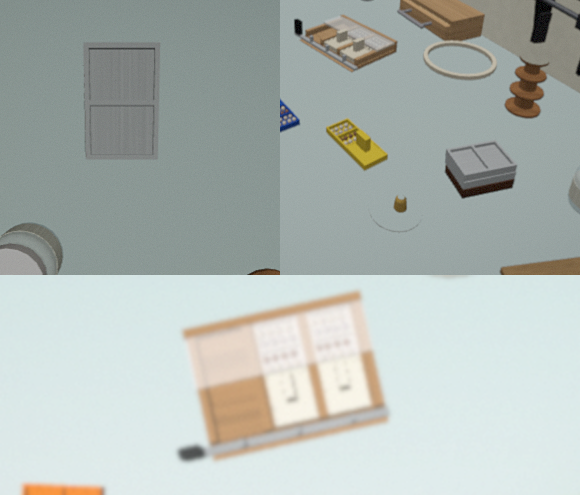

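The pile is flush on the stand, both compartments are home, and the bar is shut. I'll do a quick numeric check before handing in.

Run:
```python
from h import *
import pickle
c=pickle.load(open('w13.pkl','rb'))
P=onz(c,[(284,43),(360,43),(357,159),(286,158)],.048)[:,:2]; d=P[2]+P[3]-P[0]-P[1]; print(P.mean(0).round(4),np.degrees(np.arctan2(d[1],d[0])).round(1))
t=cap('top'); f=t['frame'].astype(int); r=rect(t,blob(f.sum(2)<150,(222,230)),.049); print('tab',r,(Rb.T@(np.r_[r[0]/1000,0]-B)).round(4))
```

```text
[ 0.5791 -0.3859] -10.9
tab (array([432.6, 520. ]), 195.5, 21.2, 11.6) [-0.0522  0.4349  0.    ]
```

```bash
python3 -c "
from h import *
print(ctrl.finish_job())"
```

```text
the job is handed in; nothing more can be done
None
```

The job is handed in, with no verdict returned: both compartments are home in the middle and right-hand bays, the lock bar is shut, both trays are piled flush on the stand, and I never touched the dish; one compartment slid about 60 mm out part-way and I pushed it back before locking.

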